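# Load two stacking trays of hex capsules on the shaker

### The job

Load the shaker: stand the red-capped capsule left in the base tray in the small white waste tray, then stand every blue-capped hex capsule in the rail channel of the base tray, its flats square to the rails so that it sits right down on the tray floor. Then set the loose tray on top, turned with its orange end over the other tray's plain end so that it stacks instead of nesting, and stand every yellow-capped capsule in the top tray's channel the same way. When everything is loaded press the green start button, and leave the other things on the table where they are.

Things in the scene. Friction and masses are not known exactly. Their poses are not given: they have to be found in the camera images.
- base_tray: Base tray: blue stack-nest tray 178 (x) x 128 (y) x 70 mm (z) bolted on a white shaker (210 x 150 mm), underside 55 mm above the table. Origin: centre of its underside; +x points to its orange end wall, z up. Floor 4 mm thick. Below 38 mm it is 154 x 96 mm inside; above a ledge there it is 170 x 112 mm inside, up to the rim at 70 mm.
- top_tray: Top tray: an identical tray, loose, empty, about 0.3 kg, starting on the table at some yaw. Origin: centre of its underside; +x points to its orange end wall, z up. Rim at 70 mm; upper long walls 8 mm thick, middles at y = +-60 mm, from 32 to 70 mm up; lower part (below 32 mm) 162 x 104 mm outside but for the feet.
- base_orange_end (a point): Middle of the top edge of the base tray's orange end wall (87 mm along its x, 70 mm up). STACK: the top tray's orange end goes over the opposite, plain end; its feet then stand on this rim, its underside is 64 mm above the base tray's and its lower part reaches 6 mm into the rim opening with 4 mm play all round, centre over centre.
- top_orange_end (a point): Middle of the top edge of the top tray's orange end wall (87 mm along its x, 70 mm up). With both orange ends together the trays NEST: the four white feet (x = 60 and -30 mm, soles 6 mm above the underside, under each long wall) drop into the other's rim gaps (x = 44 to 85 and -46 to -14 mm) and the tray sinks to 38 mm or onto the capsules.
- base_channel (a point): On the base tray's floor at its centre (4 mm above its underside). Along the tray's x runs a channel between two aluminium rails, 43 mm clear (y = +-21.5 mm), 150 mm long, rails 8 mm thick, tops rounded (4 mm radius) 14 mm above the floor. Blue-capped capsules stand here, centres at most 60 mm from this point along x; three fit 50 mm apart.
- top_channel (a point): On the top tray's floor at its centre (4 mm above its underside). The same channel as in the base tray: along x, 43 mm clear, rails 14 mm above the floor. Yellow-capped capsules stand here, centres at most 60 mm from this point along x; three fit 50 mm apart.
- top_grip_l (a point): Good lifting point: top edge of the top tray's long wall on its +y side (x = 15, y = 60, z = 70 mm in the tray), middle of a solid piece 58 mm long, 8 mm thick; pinch it across (along the tray's y), fingers up to 30 mm deep.
- top_grip_r (a point): The same on the tray's -y side (x = 15, y = -60, z = 70 mm in the tray).
- blue1: Blue-capped capsule: hexagonal aluminium, 40 mm across flats, 46.2 mm across corners, hex body 48 mm high, with a round blue cap (35 mm across, 4 mm high; 52 mm in all), about 0.12 kg. Origin: centre of the underside; z up; x points to a corner, y is normal to a flat. Starts standing on the table at any yaw. Absent (None) in some runs. Belongs in the base tray.
- blue2: Blue-capped capsule: hexagonal aluminium, 40 mm across flats, 46.2 mm across corners, hex body 48 mm high, with a round blue cap (35 mm across, 4 mm high; 52 mm in all), about 0.12 kg. Origin: centre of the underside; z up; x points to a corner, y is normal to a flat. Starts standing on the table at any yaw. Absent (None) in some runs. Belongs in the base tray.
- blue3: Blue-capped capsule: hexagonal aluminium, 40 mm across flats, 46.2 mm across corners, hex body 48 mm high, with a round blue cap (35 mm across, 4 mm high; 52 mm in all), about 0.12 kg. Origin: centre of the underside; z up; x points to a corner, y is normal to a flat. Starts standing on the table at any yaw. Absent (None) in some runs. Belongs in the base tray.
- yellow1: Yellow-capped capsule: hexagonal aluminium, 40 mm across flats, 46.2 mm across corners, hex body 48 mm high, with a round yellow cap (35 mm across, 4 mm high; 52 mm in all), about 0.12 kg. Origin: centre of the underside; z up; x points to a corner, y is normal to a flat. Starts standing on the table at any yaw. Absent (None) in some runs. Belongs in the top tray.
- yellow2: Yellow-capped capsule: hexagonal aluminium, 40 mm across flats, 46.2 mm across corners, hex body 48 mm high, with a round yellow cap (35 mm across, 4 mm high; 52 mm in all), about 0.12 kg. Origin: centre of the underside; z up; x points to a corner, y is normal to a flat. Starts standing on the table at any yaw. Absent (None) in some runs. Belongs in the top tray.
- yellow3: Yellow-capped capsule: hexagonal aluminium, 40 mm across flats, 46.2 mm across corners, hex body 48 mm high, with a round yellow cap (35 mm across, 4 mm high; 52 mm in all), about 0.12 kg. Origin: centre of the underside; z up; x points to a corner, y is normal to a flat. Starts standing on the table at any yaw. Absent (None) in some runs. Belongs in the top tray.
- red1: Red-capped capsule left from the last run: same shape, size and axes as the others; starts standing in the base tray's channel, somewhere within 50 mm of its middle, flats square to the rails (one or other flat pair). Belongs in the waste tray.
- waste_tray_in (a point): Centre of the inner floor of the small white open waste tray fixed on the table (100 x 100 mm outside, walls 4 mm thick and 20 mm high, floor about 4 mm thick); its axes run along the tray's sides.
- start_top (a point): Centre of the top face of the round green start button (28 mm across) on the grey control unit (90 x 70 x 30 mm, fixed to the table); pressed straight down.
- start (a joint): Travel of the start button (m): 0 released, 0.006 fully down, which takes 5 N; springs back. 0.004 counts as pressed.
- amber_bottle: Bystander: amber glass bottle, 56 mm across, 120 mm high; origin at the centre of its underside.
- beaker: Bystander: glass beaker, 68 mm across, 85 mm high; origin at the centre of its underside.
- white_bowl: Bystander: white bowl, 96 mm across, 42 mm high; origin at the centre of its underside.
- black_jar: Bystander: small round jar with black cap, 40 mm across, 50 mm high; origin at the centre of its underside.
- spatula: Bystander: spatula lying on the table, 170 mm long; origin at its middle.
- white_jar: Bystander: white-capped jar, 56 mm across, 70 mm high; origin at the centre of its underside.
Mind the look-alikes: they are no part of the job. What is shaped like the top_tray but pink is not meant. Leave any purple look-alike of the blue1 alone.

How it is judged:
On the way, in this order (a step that is already met when the one before it is completed fails the run):
1. the red-capped capsule standing in the waste tray and all blue-capped capsules seated in the base tray's channel (x of red1 in the frame of waste_tray_in between -0.04 and 0.04 m and y of red1 in the frame of waste_tray_in between -0.04 and 0.04 m and z of red1 in the frame of waste_tray_in between -0.003 and 0.006 m and angle between red1's own z axis and vertical below 0.15 rad and z of blue1 in the frame of base_tray between 0.0005 and 0.0075 m and y of blue1 in the frame of base_tray between -0.005 and 0.005 m and x of blue1 in the frame of base_tray between -0.065 and 0.065 m and angle between each of blue1, blue2, blue3's own z axis and vertical below 0.08 rad and (angle between the x axis of blue1 and the x axis of base_tray, either way round below 0.15 rad or angle between the x axis of blue1 and the x axis of base_tray, either way round between 0.897 and 1.197 rad) and z of blue2 in the frame of base_tray between 0.0005 and 0.0075 m and y of blue2 in the frame of base_tray between -0.005 and 0.005 m and x of blue2 in the frame of base_tray between -0.065 and 0.065 m and (angle between the x axis of blue2 and the x axis of base_tray, either way round below 0.15 rad or angle between the x axis of blue2 and the x axis of base_tray, either way round between 0.897 and 1.197 rad) and z of blue3 in the frame of base_tray between 0.0005 and 0.0075 m and y of blue3 in the frame of base_tray between -0.005 and 0.005 m and x of blue3 in the frame of base_tray between -0.065 and 0.065 m and (angle between the x axis of blue3 and the x axis of base_tray, either way round below 0.15 rad or angle between the x axis of blue3 and the x axis of base_tray, either way round between 0.897 and 1.197 rad)), for 0.2 s.
2. the top tray stacked the right way round, with all yellow-capped capsules seated in it and the blue ones below (all of step 1 and z of top_tray in the frame of base_tray between 0.061 and 0.067 m and x of top_tray in the frame of base_tray between -0.008 and 0.008 m and y of top_tray in the frame of base_tray between -0.008 and 0.008 m and x of top_orange_end in the frame of base_tray below -0.06 m and angle between top_tray's own z axis and vertical below 0.05 rad and z of yellow1 in the frame of top_tray between 0.0005 and 0.0075 m and y of yellow1 in the frame of top_tray between -0.005 and 0.005 m and x of yellow1 in the frame of top_tray between -0.065 and 0.065 m and angle between each of yellow1, yellow2, yellow3's own z axis and vertical below 0.08 rad and (angle between the x axis of yellow1 and the x axis of top_tray, either way round below 0.15 rad or angle between the x axis of yellow1 and the x axis of top_tray, either way round between 0.897 and 1.197 rad) and z of yellow2 in the frame of top_tray between 0.0005 and 0.0075 m and y of yellow2 in the frame of top_tray between -0.005 and 0.005 m and x of yellow2 in the frame of top_tray between -0.065 and 0.065 m and (angle between the x axis of yellow2 and the x axis of top_tray, either way round below 0.15 rad or angle between the x axis of yellow2 and the x axis of top_tray, either way round between 0.897 and 1.197 rad) and z of yellow3 in the frame of top_tray between 0.0005 and 0.0075 m and y of yellow3 in the frame of top_tray between -0.005 and 0.005 m and x of yellow3 in the frame of top_tray between -0.065 and 0.065 m and (angle between the x axis of yellow3 and the x axis of top_tray, either way round below 0.15 rad or angle between the x axis of yellow3 and the x axis of top_tray, either way round between 0.897 and 1.197 rad)), for 0.2 s.
3. the start button pressed (value of joint start above 0.004 m), for 0.05 s.
At the end, for the whole second after the job is handed in: Red capsule upright in waste tray; blues on base tray floor, yellows on top tray floor (3.5 mm), 5 mm of channel line, 65 mm of middle, upright, flats square to 0.15 rad; top tray stacked (61-67 mm up, 8 mm off, level 0.05 rad), orange over plain end; all at rest; start pressed last (all of step 2 and linear speed of each of blue1, blue2, blue3, yellow1, yellow2, yellow3, top_tray, red1 below 0.02 m/s); the robot touches nothing.
It fails at once if a bystander was moved by more than 6 cm or tipped over (distance of any of amber_bottle, beaker, white_bowl, black_jar, spatula, white_jar from where it was at the start of the episode above 0.06 m or angle between any of amber_bottle, beaker, white_bowl, black_jar, white_jar's own z axis and vertical above 0.7 rad).
Of blue1, blue2, blue3 only 2 to 3 are there at a start; the rules pass over those that are not, and their reading is None.
Of yellow1, yellow2, yellow3 only 2 to 3 are there at a start; the rules pass over those that are not, and their reading is None.
At some moment in a run one of blue1, blue2, blue3, yellow1, yellow2, yellow3, top_tray may be knocked a few centimetres aside while the robot is not near it.
It also fails if it takes over 210 s, if anything falls off the work surface, if the arm or the gripper's body presses on something with over 40 N, if the wrist force passes 120 N, or if a joint passes its speed limit or range.

### The arm

A 6-joint arm with a two-finger parallel gripper is mounted at the origin on the work surface. World frame = base frame: x ahead of the robot, y to its left, z up, the work surface at z = 0. Lengths are in m, angles in rad, forces in N, time in s.
With the tool pointing down it reaches from about 0.4 to 0.825 m from the base axis. Payload 7 kg.
Tool frame: the origin (TCP) lies midway between the tips of the shut fingers; the grasp point (between the pads) lies 19 mm behind it; z points along the fingers, x is the direction in which the jaws open and shut, and the axes are right-handed (so a half turn about z gives the same grasp; the last joint's range is limited). The gripper opens to 85 mm and grips with 20 to 120 N. Pads are 22 mm wide; open, the fingers measure 114 mm over their backs; the gripper's body (76 mm by 85 mm) begins 54 mm behind the grasp point. The pads swing forward as they close: fully open they stand 13 mm farther back than shut.
Start: joints at [-1.032, 0.359, 0.012, 0, -1.224, -0.288], TCP at [0.167, -0.654, 0.231] pointing down, gripper open.
Joint ranges: [-3.07, 3.07], [-1.43, 2.12], [-1.02, 1.25], [-3.03, 1.67], [-3.05, -0], [-3.03, 3.03]. Speed limits (rad/s): [2.39, 2.39, 3.01, 3.14, 3.14, 3.14].

### API

Orientations are given as [roll, pitch, yaw] about the fixed x, y, z axes, in that order (R = Rz(yaw) Ry(pitch) Rx(roll)).
In Python, from cell import manip, eyes gives the robot as it stands.
- The arm moves only by the shell command python3 -m crank 'ROWS' [FORCE]. ROWS is JSON, a list of rows, each an object of numbers: "fingers": the opening, from -1 (shut) to 1 (fully open); "tx", "ty", "tz": the shift along the tool's x, y, z in m; "rx", "ry", "rz": the turn, a rotation vector about the tool's x, y, z in rad. A call has 1 to 10 rows; each row shifts and turns the pose as measured when the row begins, along the tool's axes as they then stand; what a row does not reach is not made up. A row lasts 1/12 s, in which the tool goes at most 41.7 mm and 7.16 degrees, less where a joint would pass 70% of its speed; a pose out of reach is approached as far as the arm can. A call with a gripper value outside its range is refused whole. The fingers move at their own pace and stop on an object; FORCE is the grip in N (left out, the last holds). Time passes only in rows, so rows that do not move let the fingers close. It gives the time, the measured TCP pose, the force and the opening at its end, in the units of the state.
- manip.read_state(): the state, without advancing time (a new reading comes with each control period).
- eyes.snapshot(name): name is "side" or "top" or "wrist"; returns a dict with "pixels" (384x512x3 uint8, red, green, blue), "z_map" (384x512 float32, m along the optical axis (not along the pixel's ray), 0 where there is no reading), "camera_matrix" (3x3 intrinsics, pixels), "R" (3x3) and "t" (3): a world point X has camera coordinates R X + t. Camera axes: x right, y down, z forward; pixel columns grow to the right and rows downward; lengths in m; the calibration is good to about 2 mm. The wrist camera is an equidistant fisheye: a pixel r from the principal point sees the ray r / f radians off the axis. A picture is of the moment at which its call begins.
- manip.close_job(): hands the job in, once; it reports no verdict.
The state is a dict: "clock": time; "joints": joint angles; "dq": joint speeds; "effort": joint torques, N m; "ee_pos": TCP position; "orientation": TCP orientation; "force": force on the tool from outside, world axes, zero at the start; "torque": the same for the moment, N m; "gripper_width": opening from 0.0 (shut) to 1.0 (fully open).
Only numpy, scipy, OpenCV 4.12 (cv2) and the standard library are available. Lean on these libraries where they do the work, as an engineer would, in place of code of your own. Each camera call takes 0.05 s, during which the arm holds its last target. There are 200 camera calls.

## Working session

There is one attempt and no reset: what is moved stays moved. The work goes in short steps, Python scripts to look and compute and a shell command to move; the robot and the scene stay as the last step left them, time stands still between calls to the robot, and variables do not carry over. Pictures are saved under pics/ and viewed, about 12 in all and at most 16, crops included, and the job is handed in when it is done.

```bash
ls; mkdir -p pics
python3 - <<'E'
from cell import manip, eyes
import cv2, numpy as np
print(manip.read_state())
for n in ("top","side"):
    s=eyes.snapshot(n); np.savez(f"pics/{n}0.npz",**s)
    cv2.imwrite(f"pics/{n}0.png",cv2.resize(s["pixels"][:,:,::-1],(800,600),interpolation=cv2.INTER_CUBIC))
    print(n,s["camera_matrix"],s["R"],s["t"])
E
```

```text
pics
{'clock': 0.0, 'joints': array([-1.03188645e+00,  3.59411779e-01,  1.10929172e-02, -3.37275061e-04,
       -1.22412505e+00, -2.88085781e-01]), 'dq': array([ 0.0006838 , -0.00088356, -0.0009649 , -0.00134118, -0.00105724,
       -0.00038645]), 'effort': array([-1.25105820e-03, -5.83319449e+01,  2.93411028e+01,  6.93662658e+00,
       -5.93565172e-03, -8.88549675e-05]), 'ee_pos': array([ 0.16738268, -0.65343032,  0.23036474]), 'orientation': array([-3.14142850e+00, -1.66977967e-03,  1.82150542e+00]), 'force': array([-0.17355943,  0.03108844, -0.66481051]), 'torque': array([-0.01216269, -0.03065267,  0.0055454 ]), 'gripper_width': 1.0017250440323762}
top [[404.04751451   0.         262.32498806]
 [  0.         404.04751451 197.53423499]
 [  0.           0.           1.        ]] [[ 0.01907642 -0.99977851 -0.00888957]
 [-0.9986115  -0.01861598 -0.04927999]
 [ 0.04910359  0.00981731 -0.99874544]] [-0.08402568  0.55620614  1.5366085 ]
side [[489.88655186   0.         254.81093294]
 [  0.         489.88655186 194.61947171]
 [  0.           0.           1.        ]] [[-0.96986779 -0.2434586  -0.00918626]
 [-0.16910118  0.69983578 -0.69399904]
 [ 0.1753889  -0.67153391 -0.71991732]] [0.54251326 0.2258643  1.43054674]
```

View pics/top0.png

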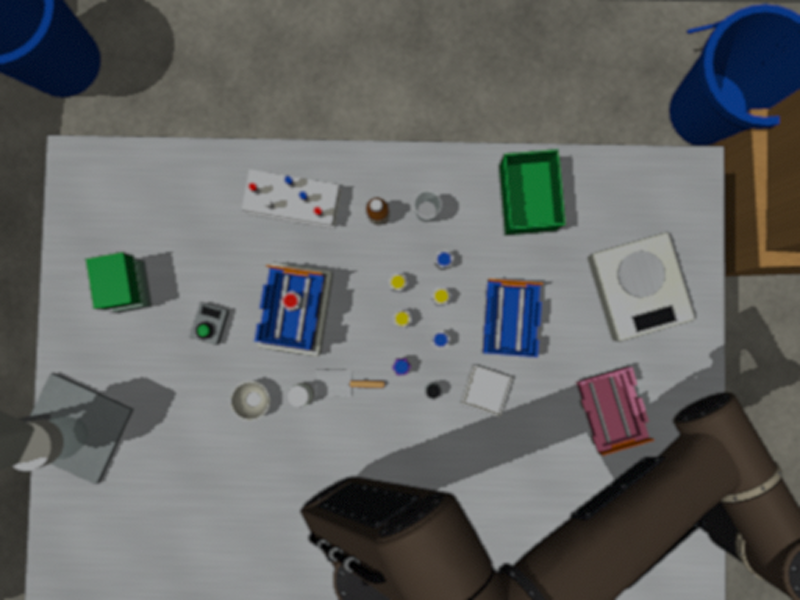

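View pics/side0.png

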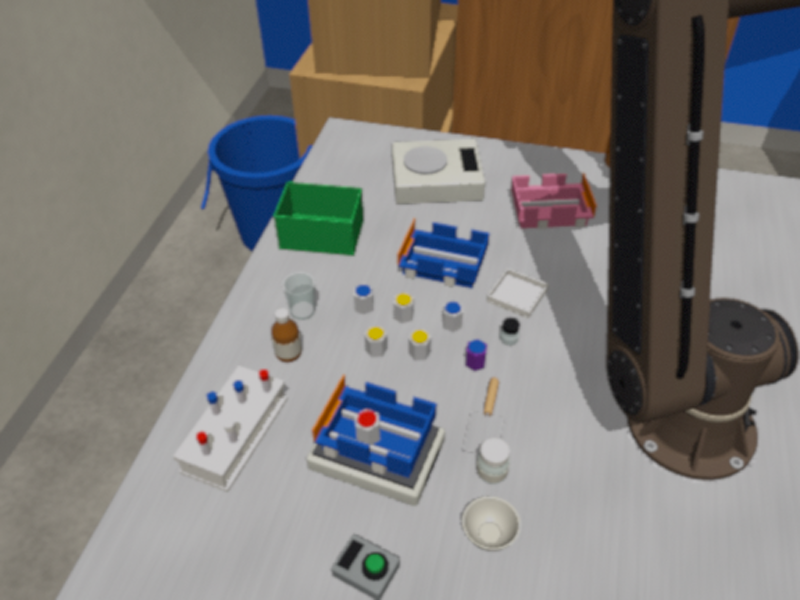

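Top view (800x600): the red cap is at (291,300) in the base tray. The blue caps are at (445,259) and (441,339). At (401,367) is the look-alike with a blue cap but a purple body, also visible in the side view at (476,354). The yellow caps are at (398,282), (441,296) and (402,318). The loose blue tray is at (513,317) and the pink one at (614,410). The waste tray is at (489,389) and the button at (204,330). So there are 2 blue and 3 yellow capsules.

```bash
cat > h.py <<'E'
from cell import manip, eyes
import cv2, numpy as np
def ray(s,uv,fish=False):
    K=s["camera_matrix"]; d=np.array([(uv[0]-K[0,2])/K[0,0],(uv[1]-K[1,2])/K[1,1],1.])
    if fish:
        r=np.hypot(d[0],d[1]); d=np.array([d[0]/r*np.sin(r),d[1]/r*np.sin(r),np.cos(r)]) if r>1e-9 else d
    return -s["R"].T@s["t"], s["R"].T@d
def plane(s,uv,z,fish=False):
    c,d=ray(s,uv,fish); return c+d*(z-c[2])/d[2]
def proj(s,X,fish=False):
    K=s["camera_matrix"]; p=s["R"]@np.asarray(X,float)+s["t"]
    if fish:
        r=np.hypot(p[0],p[1]); th=np.arctan2(r,p[2]); q=p[:2]/r*th
    else: q=p[:2]/p[2]
    return np.array([K[0,0]*q[0]+K[0,2],K[1,1]*q[1]+K[1,2]])
HSV=dict(yellow=((22,120,80),(35,255,255)),blue=((105,120,60),(122,255,255)),red=((0,150,80),(6,255,255)),
 green=((50,120,40),(80,255,255)),orange=((7,150,80),(18,255,255)))
def blobs(s,col,amin=15,amax=1e6):
    h=cv2.cvtColor(np.ascontiguousarray(s["pixels"]),cv2.COLOR_RGB2HSV); m=cv2.inRange(h,*HSV[col])
    n,l,st,c=cv2.connectedComponentsWithStats(m)
    return [(c[i],st[i,4],l==i) for i in range(1,n) if amin<st[i,4]<amax]
def to(x,y,z,yaw):
    "how far to go from now: first turn rz, then tx,ty,tz in the turned tool axes"
    q=manip.read_state(); p=q["ee_pos"]; y0=q["orientation"][2]
    dy=(yaw-y0+np.pi)%(2*np.pi)-np.pi; d=np.array([x,y,z])-p
    c,s=np.cos(yaw),np.sin(yaw)
    print(f"rz {-dy:.3f} ({-dy/0.12:.1f} rows) tx {d[0]*c+d[1]*s:.4f} ty {d[0]*s-d[1]*c:.4f} tz {-d[2]:.4f} | now {p.round(4)} rpy {q['orientation'].round(3)} j6 {q['joints'][5]:.2f} t {q['clock']:.1f}")
E
python3 - <<'E'
from h import *
for n in ("top","side"):
    s=dict(np.load(f"pics/{n}0.npz"))
    for col in ("yellow","blue","red","green","orange"):
        for c,a,m in blobs(s,col):
            p=plane(s,c,0.052 if col in("yellow","blue") else 0.111 if col=="red" else 0.03 if col=="green" else 0.07)
            if abs(p[1])<.6 and -.1<p[0]<.95: print(n,col,c.round(1),a,p.round(3), "z",np.median(s["z_map"][m]).round(3), "true z",  (s["R"].T@(s["R"]@p*0+ (lambda k:np.array([(c[0]-s["camera_matrix"][0,2])/s["camera_matrix"][0,0],(c[1]-s["camera_matrix"][1,2])/s["camera_matrix"][1,1],1])*k)(np.median(s["z_map"][m]))-s["t"])).round(3))
w=eyes.snapshot("wrist"); np.savez("pics/w0.npz",**w)
print(w["camera_matrix"],w["R"].round(3),"cam centre",-w["R"].T@w["t"])
cv2.imwrite("pics/w0.png",w["pixels"][:,:,::-1])
t=dict(np.load("pics/top0.npz"))
cv2.imwrite("pics/topcrop.png",cv2.resize(t["pixels"][150:260,150:360,::-1],(800,419),interpolation=cv2.INTER_CUBIC))
E
```

```text
top yellow [254.3 180. ] 56 [ 0.621 -0.043  0.052] z 1.514 true z [ 0.621 -0.043  0.053]
top yellow [282.1 189.1] 56 [ 0.589 -0.147  0.052] z 1.51 true z [ 0.589 -0.147  0.054]
top yellow [256.7 203.5] 56 [ 0.533 -0.053  0.052] z 1.51 true z [ 0.533 -0.053  0.053]
top blue [283.8 165.4] 52 [ 0.678 -0.152  0.052] z 1.515 true z [ 0.678 -0.152  0.053]
top blue [184.3 200.5] 1067 [0.539 0.218 0.052] z 1.477 true z [0.538 0.211 0.088]
top blue [189.5 181.6] 105 [0.611 0.2   0.052] z 1.508 true z [0.61  0.199 0.061]
top blue [328.1 204.9] 1204 [ 0.533 -0.32   0.052] z 1.55 true z [ 0.534 -0.326  0.01 ]
top blue [281.6 217. ] 50 [ 0.484 -0.147  0.052] z 1.506 true z [ 0.484 -0.147  0.053]
top blue [256.3 234.3] 62 [ 0.418 -0.054  0.052] z 1.504 true z [ 0.419 -0.054  0.053]
top red [185.5 192.1] 50 [0.567 0.203 0.111] z 1.454 true z [0.567 0.202 0.113]
top green [340.3 122.6] 1886 [ 0.849 -0.366  0.03 ] z 1.564 true z [ 0.854 -0.37   0.011]
top green [129.7 211.1] 55 [0.496 0.429 0.03 ] z 1.513 true z [0.496 0.421 0.053]
top orange [189.  173.4] 46 [0.639 0.2   0.07 ] z 1.468 true z [0.636
[... 1372 characters left out ...]
0.836 -0.349  0.058]
side green [239.5 360.3] 131 [0.494 0.415 0.03 ] z 1.197 true z [0.491 0.423 0.049]
side orange [376.1 125.2] 88 [ 0.24 -0.56  0.07] z 1.824 true z [ 0.239 -0.581  0.054]
side orange [259.8 155.3] 69 [ 0.616 -0.298  0.07 ] z 1.723 true z [ 0.622 -0.323  0.047]
side orange [182.  212.5] 164 [0.786 0.015 0.07 ] z 1.494 true z [0.782 0.024 0.08 ]
side orange [210.2 261.7] 186 [0.645 0.172 0.07 ] z 1.333 true z [0.634 0.197 0.107]
[[297.31863964   0.         256.25369222]
 [  0.         297.31863964 186.95392695]
 [  0.           0.           1.        ]] [[-0.248  0.969  0.002]
 [ 0.934  0.238  0.265]
 [ 0.256  0.067 -0.964]] cam centre [ 0.10226406 -0.66937306  0.37340239]
```

View pics/w0.png

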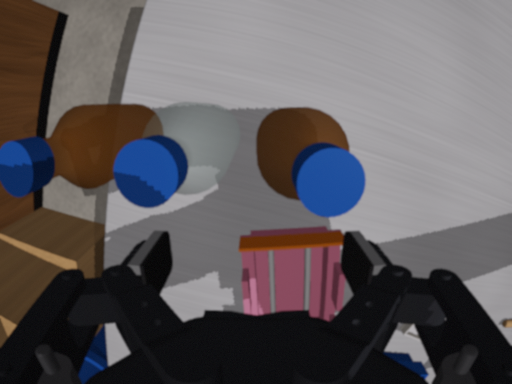

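Wrist view: the camera sees past the open fingers, with the pink tray at (290,270), bottles near the top, and the lower part blocked by the gripper. Next I move above the capsules.

```bash
python3 -c "
from h import *
to(0.70,-0.10,0.25,1.6)"
```

```text
rz 0.222 (1.8 rows) tx 0.5377 ty 0.5485 tz -0.0194 | now [ 0.1674 -0.6535  0.2306] rpy [-3.141e+00 -1.000e-03  1.822e+00] j6 -0.29 t 0.1
```

```bash
python3 -m crank '[{"rz":0.11,"tz":-0.02},{"rz":0.11},{"tx":0.028,"ty":0.029},{"tx":0.028,"ty":0.029},{"tx":0.028,"ty":0.029},{"tx":0.028,"ty":0.029},{"tx":0.028,"ty":0.029},{"tx":0.028,"ty":0.029},{"tx":0.028,"ty":0.029},{"tx":0.028,"ty":0.029}]' 60; python3 -c "
from h import *
to(0.70,-0.10,0.25,1.6)"
```

```text
rz 0.222 (1.8 rows) tx 0.5377 ty 0.5485 tz -0.0194 | now [ 0.1674 -0.6535  0.2306] rpy [-3.141e+00 -1.000e-03  1.822e+00] j6 -0.29 t 0.1validation failed for argument at $[0]...
```

```bash
python3 -m crank '[{"fingers":1,"tx":0,"ty":0,"tz":-0.02,"rx":0,"ry":0,"rz":0.11}]' 60;echo; python3 -m crank '[{"fingers":1,"rz":0.11}]' 60
```

```text
clock: 0.23
ee_pos: [0.1669, -0.6515, 0.2462]
orientation: [-3.14, -0.009, 1.713]
force: [0.1, 0.3, 0.1]
gripper_width: 1.0
validation failed for argument at $[0]...
```

```bash
python3 -m crank '[{"fingers":1,"tx":0.028,"ty":0.029,"tz":0,"rx":0,"ry":0,"rz":0.1},{"fingers":1,"tx":0.028,"ty":0.029,"tz":0,"rx":0,"ry":0,"rz":0},{"fingers":1,"tx":0.028,"ty":0.029,"tz":0,"rx":0,"ry":0,"rz":0},{"fingers":1,"tx":0.028,"ty":0.029,"tz":0,"rx":0,"ry":0,"rz":0},{"fingers":1,"tx":0.028,"ty":0.029,"tz":0,"rx":0,"ry":0,"rz":0},{"fingers":1,"tx":0.028,"ty":0.029,"tz":0,"rx":0,"ry":0,"rz":0},{"fingers":1,"tx":0.028,"ty":0.029,"tz":0,"rx":0,"ry":0,"rz":0},{"fingers":1,"tx":0.028,"ty":0.029,"tz":0,"rx":0,"ry":0,"rz":0},{"fingers":1,"tx":0.028,"ty":0.029,"tz":0,"rx":0,"ry":0,"rz":0},{"fingers":1,"tx":0.028,"ty":0.029,"tz":0,"rx":0,"ry":0,"rz":0}]'; python3 -c "
from h import *
to(0.70,-0.10,0.25,1.6)"
```

```text
clock: 1.07
ee_pos: [0.4482, -0.3556, 0.2471]
orientation: [-3.137, -0.007, 1.588]
force: [1.1, -1.0, -0.0]
gripper_width: 1.001
rz -0.012 (-0.1 rows) tx 0.2481 ty 0.2592 tz -0.0029 | now [ 0.4482 -0.3556  0.2471] rpy [-3.137 -0.007  1.588] j6 -1.22 t 1.1
```

```bash
python3 -m crank '[{"fingers":1,"tx":0.028,"ty":0.029,"tz":0,"rx":0,"ry":0,"rz":0},{"fingers":1,"tx":0.028,"ty":0.029,"tz":0,"rx":0,"ry":0,"rz":0},{"fingers":1,"tx":0.028,"ty":0.029,"tz":0,"rx":0,"ry":0,"rz":0},{"fingers":1,"tx":0.028,"ty":0.029,"tz":0,"rx":0,"ry":0,"rz":0},{"fingers":1,"tx":0.028,"ty":0.029,"tz":0,"rx":0,"ry":0,"rz":0},{"fingers":1,"tx":0.028,"ty":0.029,"tz":0,"rx":0,"ry":0,"rz":0},{"fingers":1,"tx":0.028,"ty":0.029,"tz":0,"rx":0,"ry":0,"rz":0},{"fingers":1,"tx":0.028,"ty":0.029,"tz":0,"rx":0,"ry":0,"rz":0},{"fingers":1,"tx":0.024,"ty":0.027,"tz":0,"rx":0,"ry":0,"rz":0},{"fingers":1,"tx":0,"ty":0,"tz":0,"rx":0,"ry":0,"rz":0}]'; python3 -c "
from h import *
to(0.70,-0.10,0.25,1.6)
w=eyes.snapshot('wrist'); np.savez('pics/w1.npz',**w); print((w['z_map']>0).mean())
cv2.imwrite('pics/w1.png',w['pixels'][:,:,::-1])
t=eyes.snapshot('top'); np.savez('pics/top1.npz',**t)"
```

```text
clock: 1.9
ee_pos: [0.7115, -0.0849, 0.2452]
orientation: [-3.135, -0.008, 1.594]
force: [-0.5, -0.9, -0.1]
gripper_width: 1.002
rz -0.006 (-0.1 rows) tx -0.0147 ty -0.0119 tz -0.0048 | now [ 0.7115 -0.0849  0.2452] rpy [-3.135 -0.008  1.594] j6 -1.69 t 1.9
0.9775339762369791
```

View pics/w1.png

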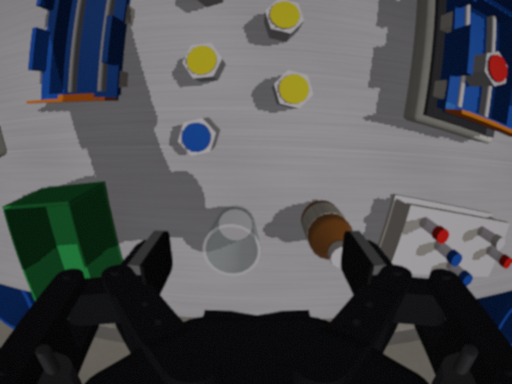

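The wrist view shows hex outlines clearly: yellow caps at (285,15), (202,62) and (293,90), blue at (196,137), red at (497,68) in the base tray. I'll move to a pose that sees all of them at once.

```bash
python3 -m crank '[{"fingers":1,"tx":0.03,"ty":-0.02,"tz":0,"rx":0,"ry":0,"rz":0},{"fingers":1,"tx":0.03,"ty":-0.02,"tz":0,"rx":0,"ry":0,"rz":0},{"fingers":1,"tx":0.03,"ty":-0.02,"tz":0,"rx":0,"ry":0,"rz":0},{"fingers":1,"tx":0.03,"ty":-0.02,"tz":0,"rx":0,"ry":0,"rz":0},{"fingers":1,"tx":0,"ty":-0.005,"tz":0,"rx":0,"ry":0,"rz":0},{"fingers":1,"tx":0,"ty":0,"tz":0,"rx":0,"ry":0,"rz":0}]'
cat >> h.py <<'E'
from scipy.spatial.transform import Rotation as Ro
def to(x,y,z,yaw):
    "how far to go: rotation vector in tool axes, then tx,ty,tz in the turned tool axes"
    q=manip.read_state(); p=q["ee_pos"]; R0=Ro.from_euler("xyz",q["orientation"]); Rd=Ro.from_euler("xyz",[np.pi,0,yaw])
    r=(R0.inv()*Rd).as_rotvec(); t=Rd.inv().apply(np.array([x,y,z])-p)
    print(f"rot {r.round(3)} ({abs(r[2])/0.125:.1f} rows) t {t.round(4)} | now {p.round(4)} rpy {q['orientation'].round(3)} j6 {q['joints'][5]:.2f} w {q['gripper_width']:.2f} F {q['force'].round(1)} clk {q['clock']:.1f}")
def wpts(w):
    "world point of every wrist pixel by its depth"
    K=w["camera_matrix"]; v,u=np.mgrid[:384,:512]; a=(u-K[0,2])/K[0,0]; b=(v-K[1,2])/K[1,1]; r=np.hypot(a,b)+1e-9
    z=w["z_map"]; k=np.tan(r)/r
    return (np.stack([a*k*z,b*k*z,z],-1)-w["t"])@w["R"]
def hexes(w,zb=0.0,cols=("yellow","blue","red"),rad=0.03):
    "cap centre (ray to cap height) and the yaw of a flat normal mod 60 deg, from the hex top pixels"
    P=wpts(w); out=[]
    for col in cols:
        for c,a,m in blobs(w,col,60,3000):
            zz=np.median(P[m][:,2]);
            if not zb+.03<zz<zb+.07: continue
            p=plane(w,c,zb+.052,True)
            sel=(np.hypot(P[...,0]-p[0],P[...,1]-p[1])<rad)&(P[...,2]>zb+.040)&(P[...,2]<zb+.06)
            if sel.sum()<100: continue
            uv=np.argwhere(sel)[:,::-1]; X=np.array([plane(w,q,zb+.048,True)[:2] for q in uv])
            th=np.radians(np.arange(0,60,0.5)); W=[]
            for t in th:
                ws=[np.ptp(np.percentile(X@[np.cos(t+k*np.pi/3),np.sin(t+k*np.pi/3)],[1,99])) for k in range(3)]; W.append(sum(ws)/3)
            i=int(np.argmin(W)); out.append((col,p,th[i]))
            ctr=cv2.minEnclosingCircle(X.astype(np.float32))
            print(col,c.round(1),"cap xy",p[:2].round(4),"zmeas",zz.round(4),"flat normal deg",np.degrees(th[i]),"width",round(W[i],4),"max",round(max(W),4),"circ",np.round(ctr[0],4))
    return out
E
python3 -c "
from h import *
to(0.62,0.05,0.25,1.6)
w=eyes.snapshot('wrist'); np.savez('pics/w2.npz',**w)
hexes(w); hexes(w,.059)
cv2.imwrite('pics/w2.png',cv2.resize(w['pixels'][:300,:,::-1],(800,469),interpolation=cv2.INTER_CUBIC))"
```

```text
clock: 2.5
ee_pos: [0.6137, 0.0271, 0.2449]
orientation: [-3.129, -0.007, 1.584]
force: [-0.1, -0.2, -0.4]
gripper_width: 0.999
rot [-0.012 -0.007 -0.016] (0.1 rows) t [ 0.0227  0.0069 -0.0051] | now [0.6137 0.0271 0.2449] rpy [-3.129 -0.007  1.584] j6 -1.91 w 1.00 F [-0.1 -0.2 -0.4] clk 2.5
yellow [183.7  97.5] cap xy [ 0.532  -0.0541] zmeas 0.0523 flat normal deg 44.5 width 0.0396 max 0.0414 circ [ 0.5316 -0.0536]
yellow [113.2 147.2] cap xy [ 0.5877 -0.1465] zmeas 0.0524 flat normal deg 5.5 width 0.0408 max 0.0426 circ [ 0.5874 -0.1458]
yellow [195.1 172.5] cap xy [ 0.6195 -0.0421] zmeas 0.0524 flat normal deg 45.0 width 0.0395 max 0.0412 circ [ 0.6189 -0.0417]
blue [185.2   6.6] cap xy [ 0.4221 -0.055 ] zmeas 0.0523 flat normal deg 1.5000000000000002 width 0.0358 max 0.0379 circ [ 0.4196 -0.0543]
blue [111.4  62.8] cap xy [ 0.4835 -0.1467] zmeas 0.0523 flat normal deg 17.5 width 0.041 max 0.0428 circ [ 0.4833 -0.1461]
blue [409.9  88.4] cap xy [0.5091 0.2165] zmeas 0.0594 flat normal deg 23.5 width 0.0514 max 0.0534 circ [0.5078 0.223 ]
blue [436.8  96.7] cap xy [0.5145 0.2587] zmeas 0.0595 flat normal deg 22.5 width 0.0453 max 0.0474 circ [0.5134 0.2632]
blue [48.  94.3] cap xy [ 0.5122 -0.2481] zmeas 0.0383 flat normal deg 27.0 width 0.0428 max 0.0462 circ [ 0.5113 -0.2548]
blue [116.3 215.4] cap xy [ 0.6764 -0.1518] zmeas 0.0523 flat normal deg 11.5 width 0.0417 max 0.0435 circ [ 0.676  -0.1509]
blue [470.4 149. ] cap xy [0.5732 0.2737] zmeas 0.1251 flat normal deg 22.0 width 0.0372 max 0.0402 circ [0.5716 0.2629]
red [421.5 138.3] cap xy [0.5663 0.201 ] zmeas 0.1114 flat normal deg 17.5 width 0.0416 max 0.0433 circ [0.5652 0.2003]
```

View pics/w2.png

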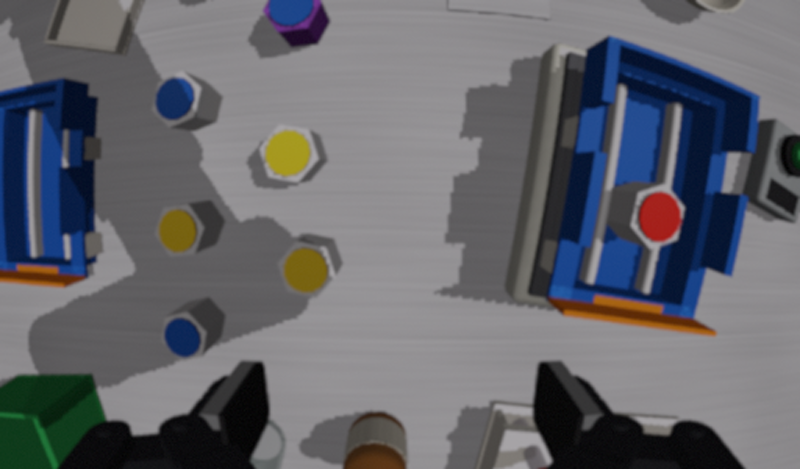

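The crop confirms it: the look-alike at (297,20) has a purple body and is left alone. The real blues, with grey hex bodies, are at (175,98) and (185,335). Next I measure the base tray pose from its rim and rails.

```bash
cat >> h.py <<'E'
def tray(w,zu,near):
    "rim points (70 mm) and rail tops (18 mm) of a tray with underside zu"
    P=wpts(w); d=np.hypot(P[...,0]-near[0],P[...,1]-near[1])<.13
    hsv=cv2.cvtColor(np.ascontiguousarray(w["pixels"]),cv2.COLOR_RGB2HSV)
    d[300:]=False
    rim=d&(abs(P[...,2]-zu-.070)<.004)
    X=P[rim][:,:2].astype(np.float32); (c,sz,a)=cv2.minAreaRect(X)
    print("rim n",len(X),"c",np.round(c,4),"size",np.round(sz,4),"ang",round(a,2))
    rail=d&(abs(P[...,2]-zu-.017)<.003)&(hsv[...,1]<60)
    n,l,st,_=cv2.connectedComponentsWithStats(rail.astype(np.uint8))
    for i in range(1,n):
        if st[i,4]>60:
            Y=P[l==i][:,:2]; m=Y.mean(0); u=np.linalg.svd(Y-m,full_matrices=False)[2][0]; u*=np.sign(u[0])
            s=(Y-m)@u
            print("rail n",st[i,4],"mean",m.round(4),"ang",np.degrees(np.arctan2(u[1],u[0])).round(2),"ends",(m+u*s.min()).round(4),(m+u*s.max()).round(4),"offset from near",np.round(np.dot(m-near,[-u[1],u[0]]),4))
E
python3 -c "
from h import *
w=dict(np.load('pics/w2.npz')); tray(w,.055,(.54,.21)); tray(w,0,(.53,-.325))
from cell import manip
to(0.50,0.19,0.25,1.36)"
```

```text
rim n 2538 c [0.5506 0.2051] size [0.1305 0.1791] ang 82.66
rail n 860 mean [0.5489 0.1786] ang -7.34 ends [0.4711 0.1886] [0.6219 0.1692] offset from near -0.03
rail n 319 mean [0.5121 0.2342] ang -7.4 ends [0.4796 0.2384] [0.5459 0.2298] offset from near 0.0204
rail n 171 mean [0.6104 0.2213] ang -8.52 ends [0.5922 0.2241] [0.6295 0.2185] offset from near 0.0217
rim n 741 c [ 0.5386 -0.2985] size [0.0929 0.1788] ang 86.33
rail n 387 mean [ 0.5355 -0.3413] ang -3.33 ends [ 0.4596 -0.3369] [ 0.6103 -0.3456] offset from near -0.0159
rail n 75 mean [ 0.508  -0.2892] ang -4.4 ends [ 0.49   -0.2879] [ 0.5245 -0.2905] offset from near 0.034
rot [-0.012 -0.006  0.224] (1.8 rows) t [ 0.1355 -0.1459 -0.0049] | now [0.6143 0.0269 0.2451] rpy [-3.13  -0.007  1.583] j6 -1.91 w 1.00 F [-0.5  0.4  0.2] clk 2.5
```

```bash
python3 -m crank '[{"fingers":1,"tx":0.035,"ty":0,"tz":0,"rx":-0.012,"ry":-0.006,"rz":0.07},{"fingers":1,"tx":0.035,"ty":0,"tz":0,"rx":0,"ry":0,"rz":0.07},{"fingers":1,"tx":0.035,"ty":0,"tz":0,"rx":0,"ry":0,"rz":0},{"fingers":1,"tx":0.035,"ty":0,"tz":0,"rx":0,"ry":0,"rz":0},{"fingers":1,"tx":0.02,"ty":0,"tz":0,"rx":0,"ry":0,"rz":0},{"fingers":0.3,"tx":0,"ty":0,"tz":0,"rx":0,"ry":0,"rz":0},{"fingers":0.3,"tx":0,"ty":0,"tz":0,"rx":0,"ry":0,"rz":0}]' 60
python3 -c "
from h import *
w=eyes.snapshot('wrist'); np.savez('pics/w3.npz',**w); tray(w,.055,(.55,.205)); hexes(w,.059,['red'])
to(0.566,0.202,0.25,1.4427)"
```

```text
clock: 3.13
ee_pos: [0.6324, 0.1817, 0.2471]
orientation: [3.138, -0.001, 1.423]
force: [0.1, -0.4, 0.0]
gripper_width: 0.747
rim n 2766 c [0.5523 0.2049] size [0.1289 0.1754] ang 82.48
rail n 1004 mean [0.5478 0.1797] ang -7.41 ends [0.4715 0.1897] [0.622  0.1701] offset from near -0.0253
rail n 966 mean [0.5534 0.23  ] ang -7.45 ends [0.4794 0.2397] [0.6282 0.2202] offset from near 0.0252
red [266.6 105.7] cap xy [0.5663 0.2023] zmeas 0.1113 flat normal deg 18.5 width 0.0387 max 0.0406 circ [0.566  0.2028]
red [244.5 297.6] cap xy [0.7704 0.1485] zmeas 0.1061 flat normal deg 19.5 width 0.0202 max 0.0205 circ [0.7753 0.147 ]
rot [ 0.004 -0.001 -0.02 ] (0.2 rows) t [ 0.012  -0.0685 -0.003 ] | now [0.6324 0.1813 0.247 ] rpy [ 3.138e+00 -1.000e-03  1.423e+00] j6 -2.30 w 0.67 F [0.3 0.2 0.3] clk 3.2
```

```bash
python3 -m crank '[{"fingers":0.25,"tx":0.012,"ty":-0.035,"tz":0,"rx":0.004,"ry":0,"rz":-0.02},{"fingers":0.25,"tx":0,"ty":-0.034,"tz":0,"rx":0,"ry":0,"rz":0},{"fingers":0.25,"tx":0,"ty":0,"tz":0.04,"rx":0,"ry":0,"rz":0},{"fingers":0.25,"tx":0,"ty":0,"tz":0.035,"rx":0,"ry":0,"rz":0},{"fingers":0.25,"tx":0,"ty":0,"tz":0,"rx":0,"ry":0,"rz":0}]'
python3 -c "
from h import *
to(0.566,0.2027,0.083,1.4411)"
```

```text
clock: 3.6
ee_pos: [0.5669, 0.1958, 0.1722]
orientation: [3.137, -0.004, 1.434]
force: [-0.6, -1.0, -1.2]
gripper_width: 0.624
rot [ 0.004 -0.004 -0.007] (0.1 rows) t [ 0.0067 -0.0018  0.0892] | now [0.5669 0.1958 0.1722] rpy [ 3.137 -0.004  1.434] j6 -2.37 w 0.62 F [-0.6 -1.  -1.2] clk 3.6
```

```bash
python3 -m crank '[{"fingers":0.25,"tx":0.007,"ty":-0.002,"tz":0.01,"rx":0.004,"ry":-0.004,"rz":-0.007},{"fingers":0.25,"tx":0,"ty":0,"tz":0.01,"rx":0,"ry":0,"rz":0},{"fingers":0.25,"tx":0,"ty":0,"tz":0.01,"rx":0,"ry":0,"rz":0}]'
python3 -c "
from h import *
to(0.566,0.2027,0.083,1.4411)"
```

```text
clock: 3.85
ee_pos: [0.569, 0.2011, 0.1452]
orientation: [3.137, -0.001, 1.439]
force: [0.4, 0.7, 0.7]
gripper_width: 0.623
rot [ 0.005 -0.001 -0.002] (0.0 rows) t [ 0.0012 -0.0032  0.0622] | now [0.569  0.2011 0.1452] rpy [ 3.137e+00 -1.000e-03  1.439e+00] j6 -2.37 w 0.62 F [0.4 0.7 0.7] clk 3.9
```

```bash
python3 -m crank '[{"fingers":0.25,"tx":0.002,"ty":-0.004,"tz":0.02,"rx":0.005,"ry":0,"rz":0},{"fingers":0.25,"tx":0,"ty":0,"tz":0.02,"rx":0,"ry":0,"rz":0},{"fingers":0.25,"tx":0,"ty":0,"tz":0.016,"rx":0,"ry":0,"rz":0},{"fingers":0.25,"tx":0,"ty":0,"tz":0.003,"rx":0,"ry":0,"rz":0}]'
python3 -c "
from h import *
to(0.566,0.2027,0.083,1.4411)"
python3 -m crank '[{"fingers":-1,"tx":0,"ty":0,"tz":0,"rx":0,"ry":0,"rz":0},{"fingers":-1,"tx":0,"ty":0,"tz":0,"rx":0,"ry":0,"rz":0},{"fingers":-1,"tx":0,"ty":0,"tz":0,"rx":0,"ry":0,"rz":0},{"fingers":-1,"tx":0,"ty":0,"tz":0,"rx":0,"ry":0,"rz":0},{"fingers":-1,"tx":0,"ty":0,"tz":0,"rx":0,"ry":0,"rz":0}]' 60
python3 -c "
from h import *
to(0.566,0.2027,0.083,1.4411)"
```

```text
clock: 4.18
ee_pos: [0.5689, 0.2037, 0.0852]
orientation: [3.138, -0.004, 1.437]
force: [-0.7, -0.8, 0.4]
gripper_width: 0.622
rot [ 0.003 -0.004 -0.004] (0.0 rows) t [-0.0014 -0.0028  0.0022] | now [0.5689 0.2037 0.0852] rpy [ 3.138 -0.004  1.437] j6 -2.37 w 0.62 F [-0.7 -0.8  0.4] clk 4.2
clock: 4.6
ee_pos: [0.5703, 0.2029, 0.087]
orientation: [3.138, -0.003, 1.436]
force: [0.2, -0.5, -1.7]
gripper_width: 0.454
rot [ 0.004 -0.003 -0.005] (0.0 rows) t [-0.0008 -0.0043  0.004 ] | now [0.5703 0.2029 0.087 ] rpy [ 3.138e+00 -3.000e-03  1.436e+00] j6 -2.37 w 0.45 F [ 0.2 -0.5 -1.7] clk 4.6
```

```bash
python3 -m crank '[{"fingers":-1,"tx":0,"ty":0,"tz":-0.02,"rx":0,"ry":0,"rz":0},{"fingers":-1,"tx":0,"ty":0,"tz":-0.04,"rx":0,"ry":0,"rz":0},{"fingers":-1,"tx":0,"ty":0,"tz":-0.04,"rx":0,"ry":0,"rz":0},{"fingers":-1,"tx":0,"ty":0,"tz":-0.02,"rx":0,"ry":0,"rz":0}]'
python3 -c "
from h import *
for n in ('top0','top1'):
    t=dict(np.load(f'pics/{n}.npz')); g=cv2.cvtColor(np.ascontiguousarray(t['pixels']),cv2.COLOR_RGB2GRAY)
    print(g[249,290:340])
    m=(g>g[249,313]-8).astype(np.uint8); k,l,st,c=cv2.connectedComponentsWithStats(m); i=l[249,313]
    print(st[i],c[i],plane(t,c[i],.01))
to(0.42,-0.27,0.19,1.44)
"
```

```text
clock: 4.93
ee_pos: [0.5672, 0.2011, 0.2067]
orientation: [-3.138, 0.003, 1.435]
force: [1.4, 0.4, -1.3]
gripper_width: 0.455
[147 146 146 147 146 144 139 137 137 130 141 159 165 165 166 165 165 164
 164 164 165 165 164 165 165 164 165 165 164 164 165 165 162 148 132 120
 108 119 142 147 148 147 148 147 146 147 147 146 146 147]
[299 236  26  27 455] [311.4967033  248.88571429] [ 0.36518014 -0.26485922  0.01      ]
[103 103 103 102 102 101 100 111 128 134 139 140 140 140 140 141 139 140
 140 140 140 140 140 140 139 140 140 140 140 140 140 140 136 124 112 115
 109 104 104 104 105 104 104 104 104 104 105 104 103 104]
[  210   143   115   162 10297] [259.02185102 214.5108284 ] [ 0.49241905 -0.06206173  0.01      ]
rot [-0.004  0.003 -0.005] (0.0 rows) t [-0.4863 -0.0845  0.0167] | now [0.5672 0.2011 0.2067] rpy [-3.138e+00  3.000e-03  1.435e+00] j6 -2.37 w 0.46 F [ 1.4  0.4 -1.3] clk 4.9
```

```bash
python3 -c "
from h import *
to(0.367,-0.265,0.19,1.44)"
python3 -m crank '[{"fingers":-1,"tx":-0.038,"ty":-0.011,"tz":0,"rx":0,"ry":0,"rz":0},{"fingers":-1,"tx":-0.038,"ty":-0.011,"tz":0,"rx":0,"ry":0,"rz":0},{"fingers":-1,"tx":-0.038,"ty":-0.011,"tz":0,"rx":0,"ry":0,"rz":0},{"fingers":-1,"tx":-0.038,"ty":-0.011,"tz":0,"rx":0,"ry":0,"rz":0},{"fingers":-1,"tx":-0.038,"ty":-0.011,"tz":0,"rx":0,"ry":0,"rz":0},{"fingers":-1,"tx":-0.038,"ty":-0.011,"tz":0,"rx":0,"ry":0,"rz":0},{"fingers":-1,"tx":-0.038,"ty":-0.011,"tz":0,"rx":0,"ry":0,"rz":0},{"fingers":-1,"tx":-0.038,"ty":-0.011,"tz":0,"rx":0,"ry":0,"rz":0},{"fingers":-1,"tx":-0.038,"ty":-0.011,"tz":0,"rx":0,"ry":0,"rz":0},{"fingers":-1,"tx":-0.038,"ty":-0.011,"tz":0,"rx":0,"ry":0,"rz":0}]'
python3 -c "
from h import *
to(0.367,-0.265,0.10,1.44)"
```

```text
rot [-0.004  0.003 -0.005] (0.0 rows) t [-0.4883 -0.1377  0.0167] | now [0.5672 0.2011 0.2067] rpy [-3.138e+00  3.000e-03  1.435e+00] j6 -2.37 w 0.46 F [ 1.4  0.4 -1.3] clk 4.9
clock: 5.77
ee_pos: [0.4094, -0.1647, 0.2175]
orientation: [3.116, -0.014, 1.448]
force: [1.4, -0.8, -2.4]
gripper_width: 0.45
rot [ 0.025 -0.014  0.008] (0.1 rows) t [-0.105  -0.029   0.1175] | now [ 0.4094 -0.1647  0.2175] rpy [ 3.116 -0.014  1.448] j6 -1.75 w 0.45 F [ 1.4 -0.8 -2.4] clk 5.8
```

```bash
python3 -m crank '[{"fingers":-1,"tx":-0.035,"ty":-0.01,"tz":0.01,"rx":0.025,"ry":-0.014,"rz":0},{"fingers":-1,"tx":-0.035,"ty":-0.01,"tz":0.01,"rx":0,"ry":0,"rz":0},{"fingers":-1,"tx":-0.03,"ty":-0.009,"tz":0.02,"rx":0,"ry":0,"rz":0},{"fingers":-1,"tx":0,"ty":0,"tz":0.035,"rx":0,"ry":0,"rz":0},{"fingers":-1,"tx":0,"ty":0,"tz":0.03,"rx":0,"ry":0,"rz":0},{"fingers":-1,"tx":0,"ty":0,"tz":0,"rx":0,"ry":0,"rz":0}]'
python3 -c "
from h import *
to(0.367,-0.265,0.034,1.44)
t=eyes.snapshot('top'); 
for c,a,m in blobs(t,'red'): print(c,a,plane(t,c,.13))
p=t['pixels'][225:275,285:340,::-1]; cv2.imwrite('pics/waste.png',cv2.resize(p,(550,500),interpolation=cv2.INTER_CUBIC))"
```

```text
clock: 6.27
ee_pos: [0.3666, -0.272, 0.1161]
orientation: [3.122, 0.002, 1.44]
force: [-0.8, 1.0, -2.4]
gripper_width: 0.452
rot [0.02  0.002 0.   ] (0.0 rows) t [ 0.007  -0.0005  0.0821] | now [ 0.3666 -0.272   0.1161] rpy [3.122e+00 2.000e-03 1.440e+00] j6 -1.50 w 0.45 F [-0.8  1.  -2.4] clk 6.3
```

```bash
python3 -m crank '[{"fingers":-1,"tx":0.005,"ty":0,"tz":0.03,"rx":0.02,"ry":0,"rz":0},{"fingers":-1,"tx":0,"ty":0,"tz":0.03,"rx":0,"ry":0,"rz":0},{"fingers":-1,"tx":0,"ty":0,"tz":0.015,"rx":0,"ry":0,"rz":0},{"fingers":-1,"tx":0,"ty":0,"tz":0,"rx":0,"ry":0,"rz":0}]'
python3 -c "
from h import *
to(0.367,-0.265,0.032,1.44)"
```

```text
clock: 6.65
ee_pos: [0.378, -0.2688, 0.0507]
orientation: [3.126, 0.006, 1.446]
force: [-0.6, -0.5, -2.0]
gripper_width: 0.459
rot [0.016 0.006 0.006] (0.0 rows) t [ 0.0024 -0.0114  0.0187] | now [ 0.378  -0.2688  0.0507] rpy [3.126 0.006 1.446] j6 -1.52 w 0.46 F [-0.6 -0.5 -2. ] clk 6.7
```

```bash
python3 -m crank '[{"fingers":-1,"tx":0.002,"ty":-0.01,"tz":0.005,"rx":0.016,"ry":0.006,"rz":0},{"fingers":-1,"tx":0,"ty":0,"tz":0.008,"rx":0,"ry":0,"rz":0},{"fingers":-1,"tx":0,"ty":0,"tz":0.004,"rx":0,"ry":0,"rz":0},{"fingers":-1,"tx":0,"ty":0,"tz":0,"rx":0,"ry":0,"rz":0}]'
python3 -c "
from h import *
to(0.367,-0.265,0.032,1.44)"
```

```text
clock: 6.98
ee_pos: [0.3731, -0.2655, 0.0386]
orientation: [3.134, 0.001, 1.45]
force: [0.3, 0.2, -1.7]
gripper_width: 0.453
rot [0.007 0.001 0.01 ] (0.1 rows) t [-0.0003 -0.0061  0.0066] | now [ 0.3731 -0.2655  0.0386] rpy [3.134e+00 1.000e-03 1.450e+00] j6 -1.51 w 0.45 F [ 0.3  0.2 -1.7] clk 7.0
```

```bash
python3 -m crank '[{"fingers":-1,"tx":0,"ty":-0.004,"tz":0.005,"rx":0.006,"ry":0,"rz":0},{"fingers":-1,"tx":0,"ty":0,"tz":0.003,"rx":0,"ry":0,"rz":0},{"fingers":-1,"tx":0,"ty":0,"tz":0.002,"rx":0,"ry":0,"rz":0}]'
python3 -m crank '[{"fingers":0.3,"tx":0,"ty":0,"tz":0,"rx":0,"ry":0,"rz":0},{"fingers":0.3,"tx":0,"ty":0,"tz":0,"rx":0,"ry":0,"rz":0},{"fingers":0.5,"tx":0,"ty":0,"tz":0,"rx":0,"ry":0,"rz":0},{"fingers":0.5,"tx":0,"ty":0,"tz":-0.03,"rx":0,"ry":0,"rz":0},{"fingers":1,"tx":0,"ty":0,"tz":-0.04,"rx":0,"ry":0,"rz":0},{"fingers":1,"tx":0,"ty":0,"tz":-0.04,"rx":0,"ry":0,"rz":0},{"fingers":1,"tx":0,"ty":0,"tz":-0.03,"rx":0,"ry":0,"rz":0},{"fingers":1,"tx":0,"ty":0,"tz":0,"rx":0,"ry":0,"rz":0}]'
python3 -c "
from h import *
w=eyes.snapshot('wrist'); np.savez('pics/w4.npz',**w); hexes(w,.004)
cv2.imwrite('pics/w4.png',w['pixels'][:,:,::-1])
to(0.484,-0.147,0.2,1.44)"
```

```text
clock: 7.23
ee_pos: [0.3706, -0.2654, 0.03]
orientation: [3.136, 0.002, 1.451]
force: [-0.3, 0.2, -0.6]
gripper_width: 0.452
clock: 7.9
ee_pos: [0.3684, -0.2655, 0.1748]
orientation: [-3.14, 0.003, 1.451]
force: [1.4, -0.8, 0.2]
gripper_width: 1.001
blue [449.4 201.8] cap xy [ 0.4141 -0.0597] zmeas 0.0524 flat normal deg 0.5 width 0.0402 max 0.0421 circ [ 0.4134 -0.0587]
blue [165.7 294.9] cap xy [ 0.4838 -0.3799] zmeas 0.0705 flat normal deg 26.0 width 0.0216 max 0.0227 circ [ 0.4786 -0.3709]
red [256.8 181.2] cap xy [ 0.3673 -0.2643] zmeas 0.0562 flat normal deg 25.5 width 0.039 max 0.0408 circ [ 0.3677 -0.2638]
rot [-0.003  0.002  0.01 ] (0.1 rows) t [ 0.1322  0.1    -0.0273] | now [ 0.3676 -0.265   0.1727] rpy [-3.138e+00  2.000e-03  1.450e+00] j6 -1.51 w 1.00 F [-0.7 -0.8  0.1] clk 8.0
```

View pics/w4.png

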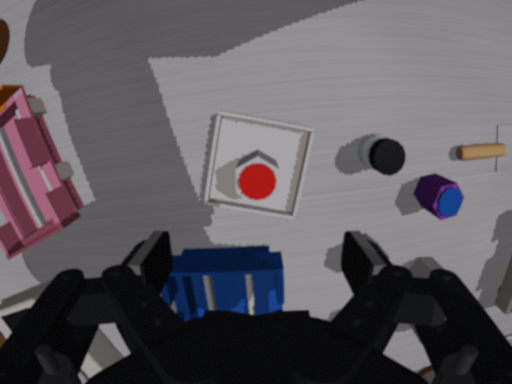

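Red cap (257,181) stands upright in the waste tray (cap height 56 mm). Next is the blue capsule at (0.484,-0.147).

```bash
python3 -m crank '[{"fingers":1,"tx":0.026,"ty":0.02,"tz":0,"rx":0,"ry":0,"rz":0.097},{"fingers":1,"tx":0.026,"ty":0.02,"tz":0,"rx":0,"ry":0,"rz":0},{"fingers":1,"tx":0.026,"ty":0.02,"tz":0.01,"rx":0,"ry":0,"rz":0},{"fingers":1,"tx":0.026,"ty":0.02,"tz":0.02,"rx":0,"ry":0,"rz":0},{"fingers":1,"tx":0.02,"ty":0.02,"tz":0.02,"rx":0,"ry":0,"rz":0},{"fingers":1,"tx":0,"ty":0,"tz":0,"rx":0,"ry":0,"rz":0},{"fingers":1,"tx":0,"ty":0,"tz":0,"rx":0,"ry":0,"rz":0}]'
python3 -c "
from h import *
w=eyes.snapshot('wrist'); np.savez('pics/w5.npz',**w); hexes(w)
to(0.4837,-0.1465,0.024,1.353)"
```

```text
clock: 8.53
ee_pos: [0.4933, -0.1592, 0.1185]
orientation: [-3.141, 0.001, 1.346]
force: [-0.7, -0.7, -0.3]
gripper_width: 1.0
yellow [390.5 215.1] cap xy [ 0.5309 -0.0555] zmeas 0.0523 flat normal deg 47.0 width 0.0415 max 0.0432 circ [ 0.5305 -0.0558]
yellow [292.9 296.7] cap xy [ 0.5861 -0.1473] zmeas 0.0524 flat normal deg 3.5 width 0.0412 max 0.0424 circ [ 0.5859 -0.1474]
blue [370.2  70.7] cap xy [ 0.4167 -0.0559] zmeas 0.0523 flat normal deg 6.000000000000001 width 0.0402 max 0.042 circ [ 0.4169 -0.0561]
blue [267. 183.] cap xy [ 0.4825 -0.1479] zmeas 0.0523 flat normal deg 19.0 width 0.0391 max 0.0409 circ [ 0.4826 -0.1478]
blue [105.4 331.4] cap xy [ 0.6014 -0.3455] zmeas 0.0378 flat normal deg 57.00000000000001 width 0.0344 max 0.0353 circ [ 0.6204 -0.3578]
red [85.8 76.5] cap xy [ 0.3673 -0.2654] zmeas 0.0562 flat normal deg 23.5 width 0.043 max 0.0448 circ [ 0.368  -0.2638]
rot [-0.001  0.001 -0.008] (0.1 rows) t [ 0.0106 -0.0118  0.0943] | now [ 0.4929 -0.1594  0.1183] rpy [-3.140e+00  1.000e-03  1.345e+00] j6 -1.86 w 1.00 F [-0.5 -0.  -0.5] clk 8.6
```

```bash
python3 -m crank '[{"fingers":1,"tx":0.0094,"ty":-0.0123,"tz":0.01,"rx":0,"ry":0,"rz":-0.034},{"fingers":1,"tx":0,"ty":0,"tz":0.03,"rx":0,"ry":0,"rz":0},{"fingers":1,"tx":0,"ty":0,"tz":0.02,"rx":0,"ry":0,"rz":0},{"fingers":1,"tx":0,"ty":0,"tz":0,"rx":0,"ry":0,"rz":0}]'
python3 -c "
from h import *
to(0.4826,-0.1478,0.024,1.379)"
```

```text
clock: 8.92
ee_pos: [0.4815, -0.1488, 0.0579]
orientation: [3.14, 0.001, 1.379]
force: [-0.9, 0.2, -0.2]
gripper_width: 1.001
rot [ 0.001  0.001 -0.   ] (0.0 rows) t [0.0012 0.0009 0.0339] | now [ 0.4815 -0.1488  0.0579] rpy [3.140e+00 1.000e-03 1.379e+00] j6 -1.86 w 1.00 F [-0.9  0.2 -0.2] clk 8.9
```

Well aligned. I go down, close and lift.

```bash
python3 -m crank '[{"fingers":1,"tx":0.001,"ty":0.001,"tz":0.02,"rx":0,"ry":0,"rz":0},{"fingers":1,"tx":0,"ty":0,"tz":0.012,"rx":0,"ry":0,"rz":0},{"fingers":0,"tx":0,"ty":0,"tz":0,"rx":0,"ry":0,"rz":0},{"fingers":-1,"tx":0,"ty":0,"tz":0,"rx":0,"ry":0,"rz":0},{"fingers":-1,"tx":0,"ty":0,"tz":0,"rx":0,"ry":0,"rz":0},{"fingers":-1,"tx":0,"ty":0,"tz":0,"rx":0,"ry":0,"rz":0},{"fingers":-1,"tx":0,"ty":0,"tz":0,"rx":0,"ry":0,"rz":0},{"fingers":-1,"tx":0,"ty":0,"tz":0,"rx":0,"ry":0,"rz":0}]' 60
python3 -m crank '[{"fingers":-1,"tx":0,"ty":0,"tz":-0.02,"rx":0,"ry":0,"rz":0},{"fingers":-1,"tx":0,"ty":0,"tz":-0.04,"rx":0,"ry":0,"rz":0},{"fingers":-1,"tx":0,"ty":0,"tz":-0.04,"rx":0,"ry":0,"rz":0},{"fingers":-1,"tx":0,"ty":0,"tz":-0.04,"rx":0,"ry":0,"rz":0},{"fingers":-1,"tx":0,"ty":0,"tz":-0.03,"rx":0,"ry":0,"rz":0}]'
python3 -c "
from h import *
C=np.array([.5506,.20485]); u=np.array([np.cos(-.1297),np.sin(-.1297)])
print('base slots',*[(C+k*u).round(4) for k in (-.05,0,.05)])
to(*(C-.05*u),.19,1.4411)"
```

```text
clock: 9.58
ee_pos: [0.4836, -0.1512, 0.0328]
orientation: [3.134, -0.0, 1.375]
force: [0.6, -0.2, -1.5]
gripper_width: 0.447
clock: 10.0
ee_pos: [0.4765, -0.1511, 0.2038]
orientation: [-3.134, 0.002, 1.374]
force: [1.4, -1.3, -1.2]
gripper_width: 0.455
base slots [0.501  0.2113] [0.5506 0.2048] [0.6002 0.1984]
rot [-0.007  0.002 -0.067] (0.5 rows) t [ 0.3626 -0.0226  0.0138] | now [ 0.4765 -0.1511  0.2038] rpy [-3.134e+00  2.000e-03  1.374e+00] j6 -1.85 w 0.46 F [ 1.4 -1.3 -1.2] clk 10.0
```

```bash
python3 -m crank '[{"fingers":-1,"tx":0.038,"ty":0,"tz":0,"rx":-0.007,"ry":0.002,"rz":-0.067},{"fingers":-1,"tx":0.038,"ty":-0.001,"tz":0,"rx":0,"ry":0,"rz":0},{"fingers":-1,"tx":0.038,"ty":-0.001,"tz":0,"rx":0,"ry":0,"rz":0},{"fingers":-1,"tx":0.038,"ty":-0.001,"tz":0,"rx":0,"ry":0,"rz":0},{"fingers":-1,"tx":0.038,"ty":-0.001,"tz":0,"rx":0,"ry":0,"rz":0},{"fingers":-1,"tx":0.038,"ty":-0.001,"tz":0,"rx":0,"ry":0,"rz":0},{"fingers":-1,"tx":0.038,"ty":-0.001,"tz":0,"rx":0,"ry":0,"rz":0},{"fingers":-1,"tx":0.038,"ty":-0.001,"tz":0,"rx":0,"ry":0,"rz":0},{"fingers":-1,"tx":0.03,"ty":-0.001,"tz":0,"rx":0,"ry":0,"rz":0},{"fingers":-1,"tx":0,"ty":0,"tz":0,"rx":0,"ry":0,"rz":0}]'
python3 -c "
from h import *
to(.517,.2094,.115,1.4411)"
```

```text
clock: 10.83
ee_pos: [0.5177, 0.1934, 0.2207]
orientation: [3.119, -0.01, 1.437]
force: [0.8, -0.3, -0.3]
gripper_width: 0.454
rot [ 0.022 -0.009 -0.005] (0.0 rows) t [ 0.0158 -0.0027  0.1057] | now [0.5177 0.1934 0.2207] rpy [ 3.119 -0.01   1.437] j6 -2.43 w 0.45 F [ 0.8 -0.3 -0.3] clk 10.8
```

```bash
python3 -m crank '[{"fingers":-1,"tx":0.0158,"ty":-0.003,"tz":0.01,"rx":0.022,"ry":-0.009,"rz":-0.005},{"fingers":-1,"tx":0,"ty":0,"tz":0.03,"rx":0,"ry":0,"rz":0},{"fingers":-1,"tx":0,"ty":0,"tz":0.03,"rx":0,"ry":0,"rz":0},{"fingers":-1,"tx":0,"ty":0,"tz":0.015,"rx":0,"ry":0,"rz":0},{"fingers":-1,"tx":0,"ty":0,"tz":0.005,"rx":0,"ry":0,"rz":0},{"fingers":-1,"tx":0,"ty":0,"tz":0,"rx":0,"ry":0,"rz":0}]'
python3 -c "
from h import *
to(.517,.2092,.092,1.4411)
w=eyes.snapshot('wrist'); np.savez('pics/w6.npz',**w); cv2.imwrite('pics/w6.png',w['pixels'][:,:,::-1])"
```

```text
clock: 11.33
ee_pos: [0.5166, 0.2144, 0.1302]
orientation: [3.14, -0.004, 1.447]
force: [-0.2, 0.0, -1.9]
gripper_width: 0.452
rot [ 0.002 -0.004  0.006] (0.1 rows) t [-0.0051  0.001   0.0382] | now [0.5166 0.2144 0.1302] rpy [ 3.14  -0.004  1.447] j6 -2.44 w 0.45 F [-0.2  0.  -1.9] clk 11.3
```

View pics/w6.png

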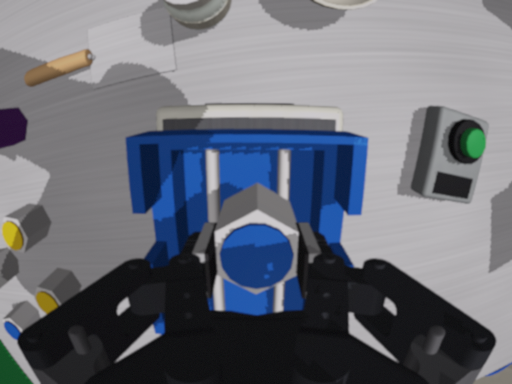

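The held blue cap at (257,255) is square to the rails, whose midline is near column 249. That agrees with the computed 5 mm correction.

```bash
python3 -m crank '[{"fingers":-1,"tx":-0.0045,"ty":0.001,"tz":0.005,"rx":0.002,"ry":-0.004,"rz":0.006},{"fingers":-1,"tx":0,"ty":0,"tz":0.003,"rx":0,"ry":0,"rz":0},{"fingers":-1,"tx":0,"ty":0,"tz":0,"rx":0,"ry":0,"rz":0}]'
python3 -c "
from h import *
to(.517,.2092,.092,1.4411)"
```

```text
clock: 11.63
ee_pos: [0.519, 0.2102, 0.1257]
orientation: [3.138, -0.003, 1.441]
force: [-0.2, -0.5, -1.7]
gripper_width: 0.45
rot [ 0.004 -0.003 -0.   ] (0.0 rows) t [-0.0012 -0.0018  0.0337] | now [0.519  0.2102 0.1257] rpy [ 3.138e+00 -3.000e-03  1.441e+00] j6 -2.44 w 0.45 F [-0.2 -0.5 -1.7] clk 11.6
```

```bash
python3 -m crank '[{"fingers":-1,"tx":-0.001,"ty":-0.001,"tz":0.008,"rx":0.003,"ry":-0.002,"rz":0},{"fingers":-1,"tx":0,"ty":0,"tz":0.008,"rx":0,"ry":0,"rz":0},{"fingers":-1,"tx":0,"ty":0,"tz":0.006,"rx":0,"ry":0,"rz":0}]'
python3 -c "
from h import *
to(.517,.2092,.092,1.4411)"
python3 -m crank '[{"fingers":-1,"tx":0,"ty":0,"tz":0.005,"rx":0,"ry":0,"rz":0},{"fingers":-1,"tx":0,"ty":0,"tz":0.004,"rx":0,"ry":0,"rz":0},{"fingers":-1,"tx":0,"ty":0,"tz":0.003,"rx":0,"ry":0,"rz":0}]'
python3 -c "
from h import *
to(.517,.2092,.092,1.4411)"
```

```text
clock: 11.88
ee_pos: [0.5196, 0.21, 0.1052]
orientation: [3.136, -0.005, 1.44]
force: [-0.5, -1.0, -1.9]
gripper_width: 0.456
rot [ 0.005 -0.005 -0.001] (0.0 rows) t [-0.0012 -0.0025  0.0132] | now [0.5196 0.21   0.1052] rpy [ 3.136 -0.005  1.44 ] j6 -2.44 w 0.46 F [-0.5 -1.  -1.9] clk 11.9
clock: 12.13
ee_pos: [0.5191, 0.2092, 0.091]
orientation: [3.138, -0.003, 1.44]
force: [0.0, 0.2, -2.2]
gripper_width: 0.45
rot [ 0.004 -0.003 -0.001] (0.0 rows) t [-0.0003 -0.0021 -0.001 ] | now [0.5191 0.2092 0.091 ] rpy [ 3.138e+00 -3.000e-03  1.440e+00] j6 -2.44 w 0.45 F [ 0.   0.2 -2.2] clk 12.1
```

```bash
python3 -m crank '[{"fingers":0.2,"tx":0,"ty":0,"tz":0,"rx":0,"ry":0,"rz":0},{"fingers":0.2,"tx":0,"ty":0,"tz":0,"rx":0,"ry":0,"rz":0},{"fingers":0.2,"tx":0,"ty":0,"tz":-0.01,"rx":0,"ry":0,"rz":0},{"fingers":0.2,"tx":0,"ty":0,"tz":-0.02,"rx":0,"ry":0,"rz":0},{"fingers":0.2,"tx":0,"ty":0,"tz":-0.04,"rx":0,"ry":0,"rz":0},{"fingers":1,"tx":0,"ty":0,"tz":-0.04,"rx":0,"ry":0,"rz":0},{"fingers":1,"tx":0,"ty":0.02,"tz":-0.03,"rx":0,"ry":0,"rz":0},{"fingers":1,"tx":0,"ty":0.02,"tz":0,"rx":0,"ry":0,"rz":0},{"fingers":1,"tx":0,"ty":0.02,"tz":0,"rx":0,"ry":0,"rz":0}]'
python3 -c "
from h import *
w=eyes.snapshot('wrist'); np.savez('pics/w7.npz',**w); hexes(w,.059,['blue']); hexes(w,0,['blue'])
to(.6765,-.1515,.15,1.353)"
```

```text
clock: 12.88
ee_pos: [0.5776, 0.2013, 0.2446]
orientation: [3.134, -0.005, 1.444]
force: [-0.3, 0.3, -1.5]
gripper_width: 0.998
blue [255.8 115.4] cap xy [0.5193 0.2098] zmeas 0.1113 flat normal deg 18.0 width 0.0387 max 0.0404 circ [0.5191 0.21  ]
blue [47.7 75.2] cap xy [ 0.417  -0.0534] zmeas 0.0522 flat normal deg 5.5 width 0.0425 max 0.044 circ [ 0.4171 -0.0524]
blue [ 42.9 257.7] cap xy [ 0.6762 -0.1507] zmeas 0.0524 flat normal deg 7.499999999999999 width 0.0441 max 0.0459 circ [ 0.6747 -0.1489]
rot [ 0.01  -0.005  0.091] (0.7 rows) t [-0.3237  0.1691  0.0952] | now [0.5813 0.2011 0.2452] rpy [ 3.131 -0.004  1.444] j6 -2.35 w 1.00 F [5.5 1.  3.2] clk 12.9
```

```bash
python3 -m crank '[{"fingers":1,"tx":0,"ty":0,"tz":0,"rx":0.01,"ry":-0.005,"rz":0.1},{"fingers":1,"tx":-0.02,"ty":0.01,"tz":0,"rx":0,"ry":0,"rz":0.09},{"fingers":1,"tx":-0.034,"ty":0.022,"tz":0,"rx":0,"ry":0,"rz":0},{"fingers":1,"tx":-0.034,"ty":0.022,"tz":0,"rx":0,"ry":0,"rz":0},{"fingers":1,"tx":-0.034,"ty":0.022,"tz":0.01,"rx":0,"ry":0,"rz":0},{"fingers":1,"tx":-0.034,"ty":0.022,"tz":0.01,"rx":0,"ry":0,"rz":0},{"fingers":1,"tx":-0.034,"ty":0.022,"tz":0.02,"rx":0,"ry":0,"rz":0},{"fingers":1,"tx":-0.034,"ty":0.022,"tz":0.02,"rx":0,"ry":0,"rz":0},{"fingers":1,"tx":-0.034,"ty":0.022,"tz":0.02,"rx":0,"ry":0,"rz":0},{"fingers":1,"tx":-0.03,"ty":0.018,"tz":0.01,"rx":0,"ry":0,"rz":0}]'
python3 -m crank '[{"fingers":1,"tx":-0.01,"ty":0.008,"tz":0.01,"rx":0,"ry":0,"rz":0},{"fingers":1,"tx":0,"ty":0,"tz":0,"rx":0,"ry":0,"rz":0},{"fingers":1,"tx":0,"ty":0,"tz":0,"rx":0,"ry":0,"rz":0}]'
python3 -c "
from h import *
w=eyes.snapshot('wrist'); np.savez('pics/w8.npz',**w); hexes(w,0)
to(.6762,-.151,.03,1.248)"
```

```text
clock: 13.77
ee_pos: [0.6714, -0.1223, 0.175]
orientation: [3.121, -0.013, 1.256]
force: [0.7, -0.4, -0.1]
gripper_width: 0.999
clock: 14.02
ee_pos: [0.6757, -0.1422, 0.1633]
orientation: [3.124, -0.011, 1.248]
force: [-0.2, 0.1, 1.8]
gripper_width: 0.991
yellow [298.    6.3] cap xy [ 0.54   -0.0573] zmeas 0.0523 flat normal deg 46.5 width 0.032 max 0.0348 circ [ 0.5338 -0.0556]
yellow [342.2  88.1] cap xy [ 0.6198 -0.0433] zmeas 0.0524 flat normal deg 51.0 width 0.0398 max 0.0416 circ [ 0.6201 -0.0426]
yellow [215.1  89.3] cap xy [ 0.5882 -0.1473] zmeas 0.0523 flat normal deg 6.5 width 0.0388 max 0.0406 circ [ 0.588  -0.1471]
blue [243.2 187. ] cap xy [ 0.6767 -0.1526] zmeas 0.0522 flat normal deg 9.5 width 0.0394 max 0.0412 circ [ 0.6763 -0.1522]
rot [ 0.018 -0.011  0.001] (0.0 rows) t [-0.0086  0.0036  0.1333] | now [ 0.6756 -0.1417  0.1633] rpy [ 3.124 -0.011  1.249] j6 -1.96 w 1.00 F [-0.6 -0.   0. ] clk 14.1
```

```bash
python3 -m crank '[{"fingers":1,"tx":-0.0098,"ty":0.0047,"tz":0.01,"rx":0.018,"ry":-0.011,"rz":0.036},{"fingers":1,"tx":0,"ty":0,"tz":0.03,"rx":0,"ry":0,"rz":0},{"fingers":1,"tx":0,"ty":0,"tz":0.03,"rx":0,"ry":0,"rz":0},{"fingers":1,"tx":0,"ty":0,"tz":0.03,"rx":0,"ry":0,"rz":0},{"fingers":1,"tx":0,"ty":0,"tz":0,"rx":0,"ry":0,"rz":0}]'
python3 -c "
from h import *
to(.6766,-.1525,.027,1.213)"
```

```text
clock: 14.48
ee_pos: [0.6819, -0.1478, 0.0677]
orientation: [3.133, -0.003, 1.212]
force: [-1.1, 0.4, -1.3]
gripper_width: 0.998
rot [ 0.009 -0.003 -0.001] (0.0 rows) t [-0.0062 -0.0033  0.0407] | now [ 0.6819 -0.1478  0.0677] rpy [ 3.133e+00 -3.000e-03  1.212e+00] j6 -2.00 w 1.00 F [-1.1  0.4 -1.3] clk 14.5
```

```bash
python3 -m crank '[{"fingers":1,"tx":-0.006,"ty":-0.004,"tz":0.02,"rx":0.009,"ry":-0.003,"rz":0},{"fingers":1,"tx":0,"ty":-0.001,"tz":0.018,"rx":0,"ry":0,"rz":0},{"fingers":0,"tx":0,"ty":0,"tz":0,"rx":0,"ry":0,"rz":0},{"fingers":-1,"tx":0,"ty":0,"tz":0,"rx":0,"ry":0,"rz":0},{"fingers":-1,"tx":0,"ty":0,"tz":0,"rx":0,"ry":0,"rz":0},{"fingers":-1,"tx":0,"ty":0,"tz":0,"rx":0,"ry":0,"rz":0},{"fingers":-1,"tx":0,"ty":0,"tz":0,"rx":0,"ry":0,"rz":0},{"fingers":-1,"tx":0,"ty":0,"tz":0,"rx":0,"ry":0,"rz":0}]' 60
python3 -c "
from h import *
to(.6766,-.1525,.027,1.213)"
python3 -m crank '[{"fingers":-1,"tx":0,"ty":0,"tz":-0.02,"rx":0,"ry":0,"rz":0},{"fingers":-1,"tx":0,"ty":0,"tz":-0.04,"rx":0,"ry":0,"rz":0},{"fingers":-1,"tx":0,"ty":0,"tz":-0.04,"rx":0,"ry":0,"rz":0},{"fingers":-1,"tx":0,"ty":0,"tz":-0.04,"rx":0,"ry":0,"rz":0},{"fingers":-1,"tx":0,"ty":0,"tz":-0.04,"rx":0,"ry":0,"rz":-0.11},{"fingers":-1,"tx":0,"ty":0,"tz":0,"rx":0,"ry":0,"rz":-0.11}]'
python3 -c "
from h import *
to(.5853,.2003,.2,1.4411)"
```

```text
clock: 15.15
ee_pos: [0.6819, -0.1472, 0.0409]
orientation: [3.133, -0.001, 1.218]
force: [0.3, -0.1, -0.7]
gripper_width: 0.45
rot [ 0.009 -0.001  0.005] (0.0 rows) t [-0.0068 -0.0031  0.0139] | now [ 0.6819 -0.1472  0.0409] rpy [ 3.133e+00 -1.000e-03  1.218e+00] j6 -1.99 w 0.45 F [ 0.3 -0.1 -0.7] clk 15.2
clock: 15.65
ee_pos: [0.6786, -0.1473, 0.2293]
orientation: [3.136, 0.002, 1.44]
force: [1.9, 0.5, 1.4]
gripper_width: 0.447
rot [ 0.006  0.002 -0.001] (0.0 rows) t [ 0.3326 -0.1374  0.0293] | now [ 0.6786 -0.1473  0.2293] rpy [3.136e+00 2.000e-03 1.440e+00] j6 -1.77 w 0.45 F [1.9 0.5 1.4] clk 15.7
```

```bash
python3 -m crank '[{"fingers":-1,"tx":0.037,"ty":-0.015,"tz":0,"rx":0.006,"ry":0.002,"rz":0},{"fingers":-1,"tx":0.037,"ty":-0.015,"tz":0,"rx":0,"ry":0,"rz":0},{"fingers":-1,"tx":0.037,"ty":-0.015,"tz":0,"rx":0,"ry":0,"rz":0},{"fingers":-1,"tx":0.037,"ty":-0.015,"tz":0,"rx":0,"ry":0,"rz":0},{"fingers":-1,"tx":0.037,"ty":-0.015,"tz":0,"rx":0,"ry":0,"rz":0},{"fingers":-1,"tx":0.037,"ty":-0.015,"tz":0,"rx":0,"ry":0,"rz":0},{"fingers":-1,"tx":0.037,"ty":-0.015,"tz":0,"rx":0,"ry":0,"rz":0},{"fingers":-1,"tx":0.037,"ty":-0.015,"tz":0,"rx":0,"ry":0,"rz":0},{"fingers":-1,"tx":0.025,"ty":-0.01,"tz":0,"rx":0,"ry":0,"rz":0},{"fingers":-1,"tx":0,"ty":0,"tz":0,"rx":0,"ry":0,"rz":0}]'
python3 -c "
from h import *
to(.588,.2000,.14,1.4411)"
```

```text
clock: 16.48
ee_pos: [0.5874, 0.1984, 0.2413]
orientation: [3.125, -0.009, 1.441]
force: [0.9, -0.6, -0.4]
gripper_width: 0.448
rot [ 0.017 -0.009 -0.   ] (0.0 rows) t [0.0017 0.0004 0.1013] | now [0.5874 0.1984 0.2413] rpy [ 3.125 -0.009  1.441] j6 -2.35 w 0.45 F [ 0.9 -0.6 -0.4] clk 16.5
```

```bash
python3 -m crank '[{"fingers":-1,"tx":0,"ty":0,"tz":0.01,"rx":0.017,"ry":-0.009,"rz":0},{"fingers":-1,"tx":0,"ty":0,"tz":0.03,"rx":0,"ry":0,"rz":0},{"fingers":-1,"tx":0,"ty":0,"tz":0.03,"rx":0,"ry":0,"rz":0},{"fingers":-1,"tx":0,"ty":0,"tz":0.02,"rx":0,"ry":0,"rz":0},{"fingers":-1,"tx":0,"ty":0,"tz":0,"rx":0,"ry":0,"rz":0},{"fingers":-1,"tx":0,"ty":0,"tz":0,"rx":0,"ry":0,"rz":0}]'
python3 -c "
from h import *
to(.588,.2000,.10,1.4411)
w=eyes.snapshot('wrist'); np.savez('pics/w9.npz',**w)
for c,a,m in blobs(w,'blue',100): 
  if 200<c[0]<320 : print(c,a)
"
```

```text
clock: 16.98
ee_pos: [0.5883, 0.1988, 0.15]
orientation: [-3.141, -0.002, 1.443]
force: [0.4, -0.1, -0.7]
gripper_width: 0.447
rot [-0.    -0.002  0.002] (0.0 rows) t [ 0.0011 -0.0005  0.05  ] | now [0.5883 0.1988 0.15  ] rpy [-3.141e+00 -2.000e-03  1.443e+00] j6 -2.34 w 0.45 F [ 0.4 -0.1 -0.7] clk 17.0
[257.38355619 109.27095254] 32681
[258.39574283 103.25499566] 2302
[256.24576869 159.96897038] 2836
[256.36945367 249.65559915] 3313
```

```bash
python3 -m crank '[{"fingers":-1,"tx":0.001,"ty":0,"tz":0.012,"rx":0,"ry":-0.002,"rz":0},{"fingers":-1,"tx":0,"ty":0,"tz":0.012,"rx":0,"ry":0,"rz":0},{"fingers":-1,"tx":0,"ty":0,"tz":0.006,"rx":0,"ry":0,"rz":0}]'
python3 -c "
from h import *
to(.588,.2000,.10,1.4411)"
python3 -m crank '[{"fingers":-1,"tx":0,"ty":0,"tz":0.006,"rx":0,"ry":0,"rz":0},{"fingers":-1,"tx":0,"ty":0,"tz":0.006,"rx":0,"ry":0,"rz":0},{"fingers":-1,"tx":0,"ty":0,"tz":0.005,"rx":0,"ry":0,"rz":0}]'
python3 -c "
from h import *
to(.588,.2000,.10,1.4411)"
```

```text
clock: 17.28
ee_pos: [0.5913, 0.2, 0.1223]
orientation: [3.137, -0.004, 1.441]
force: [0.1, -0.0, -0.0]
gripper_width: 0.446
rot [ 0.005 -0.004  0.   ] (0.0 rows) t [-0.0004 -0.0032  0.0223] | now [0.5913 0.2    0.1223] rpy [ 3.137 -0.004  1.441] j6 -2.34 w 0.45 F [ 0.1 -0.  -0. ] clk 17.3
clock: 17.53
ee_pos: [0.5917, 0.2001, 0.1039]
orientation: [3.136, -0.004, 1.441]
force: [0.7, 0.1, -1.7]
gripper_width: 0.447
rot [ 0.005 -0.004  0.   ] (0.0 rows) t [-0.0005 -0.0036  0.0039] | now [0.5917 0.2001 0.1039] rpy [ 3.136 -0.004  1.441] j6 -2.34 w 0.45 F [ 0.7  0.1 -1.7] clk 17.5
```

```bash
python3 -m crank '[{"fingers":-1,"tx":0,"ty":0,"tz":0.003,"rx":0,"ry":0,"rz":0},{"fingers":-1,"tx":0,"ty":0,"tz":0.002,"rx":0,"ry":0,"rz":0},{"fingers":-1,"tx":0,"ty":0,"tz":0.001,"rx":0,"ry":0,"rz":0}]'
python3 -m crank '[{"fingers":0.2,"tx":0,"ty":0,"tz":0,"rx":0,"ry":0,"rz":0},{"fingers":0.2,"tx":0,"ty":0,"tz":0,"rx":0,"ry":0,"rz":0},{"fingers":0.2,"tx":0,"ty":0,"tz":-0.01,"rx":0,"ry":0,"rz":0},{"fingers":0.2,"tx":0,"ty":0,"tz":-0.02,"rx":0,"ry":0,"rz":0},{"fingers":0.2,"tx":0,"ty":0,"tz":-0.04,"rx":0,"ry":0,"rz":0},{"fingers":1,"tx":0,"ty":0,"tz":-0.04,"rx":0,"ry":0,"rz":0},{"fingers":1,"tx":0,"ty":0.02,"tz":-0.03,"rx":0,"ry":0,"rz":0},{"fingers":1,"tx":0,"ty":0,"tz":0,"rx":0,"ry":0,"rz":0},{"fingers":1,"tx":0,"ty":0,"tz":0,"rx":0,"ry":0,"rz":0}]'
python3 -c "
from h import *
w=eyes.snapshot('wrist'); np.savez('pics/w10.npz',**w); hexes(w,.059,['blue']); tray(w,.055,(.55,.205))
t=eyes.snapshot('top'); np.savez('pics/top2.npz',**t)
for c,a,m in blobs(t,'yellow'): print(c,plane(t,c,.052))
for c,a,m in blobs(t,'orange'): print('or',c,plane(t,c,.07))
to(.60,-.27,.25,1.64)"
```

```text
clock: 17.78
ee_pos: [0.5915, 0.1999, 0.0968]
orientation: [3.137, -0.003, 1.442]
force: [-5.1, -1.2, 9.7]
gripper_width: 0.448
clock: 18.53
ee_pos: [0.6112, 0.1965, 0.2494]
orientation: [3.134, -0.004, 1.443]
force: [-0.4, 0.6, -2.1]
gripper_width: 1.0
blue [256.3  79.4] cap xy [0.5194 0.2098] zmeas 0.1114 flat normal deg 23.0 width 0.0387 max 0.0405 circ [0.5195 0.21  ]
blue [255.9 156.1] cap xy [0.5918 0.2001] zmeas 0.1114 flat normal deg 25.0 width 0.0392 max 0.0412 circ [0.592  0.2008]
rim n 3389 c [0.5502 0.2051] size [0.1291 0.178 ] ang 82.61
rail n 996 mean [0.546  0.1801] ang -7.4 ends [0.4726 0.1896] [0.6208 0.1703] offset from near -0.0252
rail n 877 mean [0.5519 0.2306] ang -7.3 ends [0.4795 0.2398] [0.6279 0.2208] offset from near 0.0256
[254.17857143 180.01785714] [ 0.62095764 -0.04211115  0.052     ]
[282.05454545 189.16363636] [ 0.58852628 -0.14713045  0.052     ]
[256.71428571 203.5       ] [ 0.53307709 -0.0533578   0.052     ]
or [239.06060606 136.96969697] [0.7791335  0.01688118 0.07      ]
or [327.7755102 180.6122449] [ 0.62205893 -0.31488425  0.07      ]
or [399.31868132 284.46153846] [ 0.24695627 -0.57953615  0.07      ]
or [414.31034483 324.86206897] [ 0.10287225 -0.63409276  0.07      ]
rot [ 0.008 -0.002 -0.197] (1.6 rows) t [-0.4645 -0.0433 -0.0016] | now [0.6111 0.1964 0.2484] rpy [ 3.134e+00 -3.000e-03  1.443e+00] j6 -2.32 w 1.00 F [ 0.1  0.4 -1.1] clk 18.6
```

Both blue capsules are seated: cap height 111.4 mm and square in the channel. Next, a view of the top tray.

```bash
python3 -m crank '[{"fingers":1,"tx":-0.04,"ty":0,"tz":0,"rx":0.008,"ry":-0.002,"rz":-0.07},{"fingers":1,"tx":-0.04,"ty":0,"tz":0,"rx":0,"ry":0,"rz":0},{"fingers":1,"tx":-0.04,"ty":0,"tz":0,"rx":0,"ry":0,"rz":0},{"fingers":1,"tx":-0.04,"ty":0,"tz":0,"rx":0,"ry":0,"rz":0},{"fingers":1,"tx":-0.04,"ty":0,"tz":0,"rx":0,"ry":0,"rz":0},{"fingers":1,"tx":-0.04,"ty":0,"tz":0,"rx":0,"ry":0,"rz":0},{"fingers":1,"tx":-0.04,"ty":0,"tz":0,"rx":0,"ry":0,"rz":0},{"fingers":1,"tx":-0.04,"ty":0,"tz":0,"rx":0,"ry":0,"rz":0},{"fingers":1,"tx":-0.04,"ty":0,"tz":0,"rx":0,"ry":0,"rz":0},{"fingers":1,"tx":-0.04,"ty":0,"tz":0,"rx":0,"ry":0,"rz":0}]'
python3 -m crank '[{"fingers":1,"tx":-0.03,"ty":0.03,"tz":0,"rx":0.02,"ry":0,"rz":0},{"fingers":1,"tx":-0.03,"ty":0.02,"tz":0,"rx":0,"ry":0,"rz":0},{"fingers":1,"tx":0,"ty":0,"tz":0,"rx":0,"ry":0,"rz":0},{"fingers":1,"tx":0,"ty":0,"tz":0,"rx":0,"ry":0,"rz":0}]' 100
python3 -c "
from h import *
w=eyes.snapshot('wrist'); np.savez('pics/w11.npz',**w); tray(w,0,(.535,-.318))
cv2.imwrite('pics/w11.png',w['pixels'][:,:,::-1])
to(.555,-.26,.15,1.51)"
```

```text
clock: 19.47
ee_pos: [0.5788, -0.2103, 0.2376]
orientation: [-3.123, 0.002, 1.531]
force: [0.5, 0.4, 0.0]
gripper_width: 1.0
clock: 19.8
ee_pos: [0.6203, -0.2817, 0.2301]
orientation: [-3.091, 0.001, 1.523]
force: [-1.2, 0.3, 0.1]
gripper_width: 0.997
rim n 2493 c [ 0.5374 -0.3181] size [0.1286 0.1781] ang 86.44
rail n 750 mean [ 0.5374 -0.2921] ang -3.11 ends [ 0.4628 -0.288 ] [ 0.6156 -0.2964] offset from near 0.026
rail n 761 mean [ 0.5365 -0.3428] ang -3.29 ends [ 0.4624 -0.3385] [ 0.6113 -0.3471] offset from near -0.0246
rot [-0.051  0.001  0.013] (0.1 rows) t [ 0.0174 -0.0662  0.0796] | now [ 0.62   -0.2814  0.2296] rpy [-3.090e+00  1.000e-03  1.523e+00] j6 -1.48 w 1.00 F [ 1.  -0.6 -1.1] clk 19.9
```

View pics/w11.png

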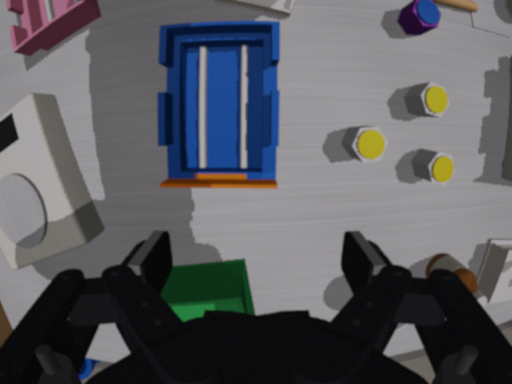

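The top tray centre is near (220,105) with its orange end at (220,183), and the area around its +y wall is free.

```bash
python3 -m crank '[{"fingers":1,"tx":0.01,"ty":-0.033,"tz":0,"rx":-0.051,"ry":0,"rz":0.011},{"fingers":1,"tx":0.01,"ty":-0.032,"tz":0.02,"rx":0,"ry":0,"rz":0},{"fingers":1,"tx":0,"ty":0,"tz":0.035,"rx":0,"ry":0,"rz":0},{"fingers":1,"tx":0,"ty":0,"tz":0.035,"rx":0,"ry":0,"rz":0},{"fingers":1,"tx":0,"ty":0,"tz":0.01,"rx":0,"ry":0,"rz":0},{"fingers":1,"tx":0,"ty":0,"tz":0,"rx":0,"ry":0,"rz":0}]'
python3 -c "
from h import *
to(.5555,-.2588,.046,1.512)"
```

```text
clock: 20.35
ee_pos: [0.5495, -0.2515, 0.1199]
orientation: [-3.131, -0.001, 1.516]
force: [-0.9, 0.1, 0.9]
gripper_width: 1.005
rot [-0.01  -0.001  0.004] (0.0 rows) t [-0.007   0.0065  0.0739] | now [ 0.5495 -0.2515  0.1199] rpy [-3.131e+00 -1.000e-03  1.516e+00] j6 -1.52 w 1.00 F [-0.9  0.1  0.9] clk 20.4
```

```bash
python3 -m crank '[{"fingers":1,"tx":-0.007,"ty":0.0055,"tz":0.02,"rx":-0.01,"ry":0,"rz":0.004},{"fingers":0.5,"tx":0,"ty":0,"tz":0.02,"rx":0,"ry":0,"rz":0},{"fingers":0.5,"tx":0,"ty":0,"tz":0.015,"rx":0,"ry":0,"rz":0},{"fingers":0.5,"tx":0,"ty":0,"tz":0.008,"rx":0,"ry":0,"rz":0},{"fingers":0.5,"tx":0,"ty":0,"tz":0,"rx":0,"ry":0,"rz":0}]'
python3 -c "
from h import *
to(.5555,-.2588,.046,1.512)"
```

```text
clock: 20.77
ee_pos: [0.5552, -0.2547, 0.0588]
orientation: [3.138, -0.0, 1.519]
force: [-1.5, -0.7, 0.1]
gripper_width: 0.747
rot [ 0.003 -0.     0.007] (0.1 rows) t [-0.0041  0.0006  0.0128] | now [ 0.5552 -0.2547  0.0588] rpy [ 3.138 -0.     1.519] j6 -1.51 w 0.75 F [-1.5 -0.7  0.1] clk 20.8
```

```bash
python3 -m crank '[{"fingers":0.2,"tx":-0.004,"ty":0.0005,"tz":0.008,"rx":0.003,"ry":0,"rz":0.005},{"fingers":0,"tx":0,"ty":0,"tz":0.004,"rx":0,"ry":0,"rz":0},{"fingers":-0.5,"tx":0,"ty":0,"tz":0.001,"rx":0,"ry":0,"rz":0},{"fingers":-1,"tx":0,"ty":0,"tz":0,"rx":0,"ry":0,"rz":0},{"fingers":-1,"tx":0,"ty":0,"tz":0,"rx":0,"ry":0,"rz":0},{"fingers":-1,"tx":0,"ty":0,"tz":0,"rx":0,"ry":0,"rz":0},{"fingers":-1,"tx":0,"ty":0,"tz":0,"rx":0,"ry":0,"rz":0},{"fingers":-1,"tx":0,"ty":0,"tz":0,"rx":0,"ry":0,"rz":0}]' 40
python3 -m crank '[{"fingers":-1,"tx":0,"ty":0,"tz":0,"rx":0,"ry":0,"rz":0},{"fingers":-1,"tx":0,"ty":0,"tz":-0.005,"rx":0,"ry":0,"rz":0}]' 100
python3 -c "
from h import *
to(.5555,-.2588,.046,1.512)"
```

```text
clock: 21.43
ee_pos: [0.5578, -0.2586, 0.0491]
orientation: [3.136, 0.001, 1.515]
force: [0.5, 0.0, -2.0]
gripper_width: 0.083
clock: 21.6
ee_pos: [0.5569, -0.2584, 0.0532]
orientation: [3.138, 0.0, 1.515]
force: [-0.2, 0.3, -3.3]
gripper_width: 0.064
rot [0.004 0.    0.003] (0.0 rows) t [-0.0005 -0.0014  0.0072] | now [ 0.5569 -0.2584  0.0532] rpy [3.138 0.    1.515] j6 -1.51 w 0.06 F [-0.2  0.3 -3.3] clk 21.6
```

```bash
python3 -m crank '[{"fingers":-1,"tx":0,"ty":0,"tz":-0.02,"rx":0,"ry":0,"rz":0},{"fingers":-1,"tx":0,"ty":0,"tz":-0.03,"rx":0,"ry":0,"rz":0},{"fingers":-1,"tx":0,"ty":0,"tz":-0.04,"rx":0,"ry":0,"rz":0},{"fingers":-1,"tx":0,"ty":0,"tz":-0.04,"rx":0,"ry":0,"rz":0},{"fingers":-1,"tx":0,"ty":0,"tz":-0.04,"rx":0,"ry":0,"rz":0},{"fingers":-1,"tx":0,"ty":0,"tz":-0.03,"rx":0,"ry":0,"rz":-0.05},{"fingers":-1,"tx":0,"ty":0,"tz":-0.02,"rx":0,"ry":0,"rz":-0.1},{"fingers":-1,"tx":0,"ty":0,"tz":0,"rx":0,"ry":0,"rz":-0.12},{"fingers":-1,"tx":0,"ty":0,"tz":0,"rx":0,"ry":0,"rz":-0.12},{"fingers":-1,"tx":0,"ty":0,"tz":0,"rx":0,"ry":0,"rz":-0.12}]'
python3 -c "
from h import *
to(.5555,-.2588,.28,-1.699)
w=eyes.snapshot('wrist'); cv2.imwrite('pics/w12.png',w['pixels'][:,:,::-1])"
```

```text
clock: 22.43
ee_pos: [0.5521, -0.2574, 0.2864]
orientation: [3.141, -0.003, 2.038]
force: [0.0, -0.7, -3.5]
gripper_width: 0.067
rot [ 4.000e-03 -1.000e-03 -2.546e+00] (20.4 rows) t [ 0.0009 -0.0036  0.0064] | now [ 0.5521 -0.2574  0.2864] rpy [ 3.141e+00 -3.000e-03  2.038e+00] j6 -0.98 w 0.07 F [ 0.  -0.7 -3.5] clk 22.4
```

View pics/w12.png

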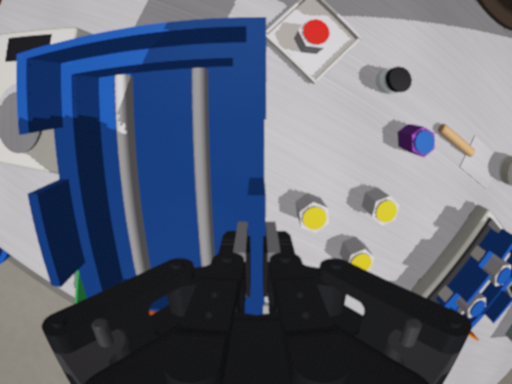

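The tray is held level at the wall (255,250). I continue the half turn.

```bash
python3 -m crank '[{"fingers":-1,"tx":0,"ty":0,"tz":0,"rx":0,"ry":0,"rz":-0.12},{"fingers":-1,"tx":0,"ty":0,"tz":0,"rx":0,"ry":0,"rz":-0.12},{"fingers":-1,"tx":0,"ty":0,"tz":0,"rx":0,"ry":0,"rz":-0.12},{"fingers":-1,"tx":0,"ty":0,"tz":0,"rx":0,"ry":0,"rz":-0.12},{"fingers":-1,"tx":0,"ty":0,"tz":0,"rx":0,"ry":0,"rz":-0.12},{"fingers":-1,"tx":0,"ty":0,"tz":0,"rx":0,"ry":0,"rz":-0.12},{"fingers":-1,"tx":0,"ty":0,"tz":0,"rx":0,"ry":0,"rz":-0.12},{"fingers":-1,"tx":0,"ty":0,"tz":0,"rx":0,"ry":0,"rz":-0.12},{"fingers":-1,"tx":0,"ty":0,"tz":0,"rx":0,"ry":0,"rz":-0.12},{"fingers":-1,"tx":0,"ty":0,"tz":0,"rx":0,"ry":0,"rz":-0.12}]'
python3 -m crank '[{"fingers":-1,"tx":0,"ty":0,"tz":0,"rx":0,"ry":0,"rz":-0.12},{"fingers":-1,"tx":0,"ty":0,"tz":0,"rx":0,"ry":0,"rz":-0.12},{"fingers":-1,"tx":0,"ty":0,"tz":0,"rx":0,"ry":0,"rz":-0.12},{"fingers":-1,"tx":0,"ty":0,"tz":0,"rx":0,"ry":0,"rz":-0.12},{"fingers":-1,"tx":0,"ty":0,"tz":0,"rx":0,"ry":0,"rz":-0.12},{"fingers":-1,"tx":0,"ty":0,"tz":0,"rx":0,"ry":0,"rz":-0.12},{"fingers":-1,"tx":0,"ty":0,"tz":0,"rx":0,"ry":0,"rz":-0.12},{"fingers":-1,"tx":0,"ty":0,"tz":0,"rx":0,"ry":0,"rz":-0.12},{"fingers":-1,"tx":0,"ty":0,"tz":0,"rx":0,"ry":0,"rz":-0.1},{"fingers":-1,"tx":0,"ty":0,"tz":0,"rx":0,"ry":0,"rz":-0.05}]'
python3 -c "
from h import *
# tray centre in tool axes (-.0603,-.0175); want centre over (.5504,.2051), yaw -1.699
R=Ro.from_euler('xyz',[np.pi,0,-1.699]); d=R.apply([-.0603,-.0175,0]); tgt=np.array([.5504,.2051])-d[:2]; print('TCP target',tgt)
to(*tgt,.27,-1.699)"
```

```text
clock: 23.32
ee_pos: [0.546, -0.2552, 0.2834]
orientation: [3.132, -0.012, -3.026]
force: [-0.5, 0.4, -2.7]
gripper_width: 0.065
clock: 24.15
ee_pos: [0.5398, -0.2537, 0.2796]
orientation: [3.112, 0.002, -1.89]
force: [-0.1, -0.0, -2.6]
gripper_width: 0.067
TCP target [0.5253341 0.1475323]
rot [ 0.03   0.005 -0.191] (1.5 rows) t [-0.3961  0.0657  0.0096] | now [ 0.5398 -0.2537  0.2796] rpy [ 3.112e+00  2.000e-03 -1.890e+00] j6 1.37 w 0.07 F [-0.1 -0.  -2.6] clk 24.1
```

```bash
python3 -m crank '[{"fingers":-1,"tx":0,"ty":0,"tz":0,"rx":0.03,"ry":0.005,"rz":-0.1},{"fingers":-1,"tx":-0.015,"ty":0.002,"tz":0,"rx":0,"ry":0,"rz":-0.09},{"fingers":-1,"tx":-0.03,"ty":0.005,"tz":0,"rx":0,"ry":0,"rz":0},{"fingers":-1,"tx":-0.038,"ty":0.0065,"tz":0,"rx":0,"ry":0,"rz":0},{"fingers":-1,"tx":-0.038,"ty":0.0065,"tz":0,"rx":0,"ry":0,"rz":0},{"fingers":-1,"tx":-0.038,"ty":0.0065,"tz":0,"rx":0,"ry":0,"rz":0},{"fingers":-1,"tx":-0.038,"ty":0.0065,"tz":0,"rx":0,"ry":0,"rz":0},{"fingers":-1,"tx":-0.038,"ty":0.0065,"tz":0,"rx":0,"ry":0,"rz":0},{"fingers":-1,"tx":-0.038,"ty":0.0065,"tz":0,"rx":0,"ry":0,"rz":0},{"fingers":-1,"tx":-0.038,"ty":0.0065,"tz":0,"rx":0,"ry":0,"rz":0}]'
python3 -c "
from h import *
to(.5253,.1475,.25,-1.699)"
```

```text
clock: 24.98
ee_pos: [0.5248, 0.0661, 0.2753]
orientation: [3.131, -0.006, -1.732]
force: [1.1, 0.3, -3.2]
gripper_width: 0.066
rot [ 0.011 -0.006 -0.033] (0.3 rows) t [-0.0808  0.0099  0.0253] | now [0.5248 0.0661 0.2753] rpy [ 3.131 -0.006 -1.732] j6 0.92 w 0.07 F [ 1.1  0.3 -3.2] clk 25.0
```

```bash
python3 -m crank '[{"fingers":-1,"tx":-0.03,"ty":0.003,"tz":0,"rx":0.011,"ry":-0.006,"rz":-0.033},{"fingers":-1,"tx":-0.03,"ty":0.003,"tz":0,"rx":0,"ry":0,"rz":0},{"fingers":-1,"tx":-0.016,"ty":0.002,"tz":0.02,"rx":0,"ry":0,"rz":0},{"fingers":-1,"tx":0,"ty":0,"tz":0.02,"rx":0,"ry":0,"rz":0},{"fingers":-1,"tx":0,"ty":0,"tz":0.02,"rx":0,"ry":0,"rz":0},{"fingers":-1,"tx":0,"ty":0,"tz":0,"rx":0,"ry":0,"rz":0},{"fingers":-1,"tx":0,"ty":0,"tz":0,"rx":0,"ry":0,"rz":0}]'
python3 -c "
from h import *
to(.5253,.1475,.178,-1.699)
w=eyes.snapshot('wrist'); np.savez('pics/w13.npz',**w); cv2.imwrite('pics/w13.png',w['pixels'][:,:,::-1])
P=wpts(w); hsv=cv2.cvtColor(np.ascontiguousarray(w['pixels']),cv2.COLOR_RGB2HSV)
z=manip.read_state()['ee_pos'][2]-.049; print('underside est',z)
tray(w,z,(.55,.205))
"
```

```text
clock: 25.57
ee_pos: [0.5239, 0.1542, 0.2137]
orientation: [3.14, -0.0, -1.71]
force: [0.9, -0.0, -2.7]
gripper_width: 0.07
rot [ 0.001 -0.    -0.011] (0.1 rows) t [ 0.0065 -0.0022  0.0357] | now [0.5239 0.1542 0.2137] rpy [ 3.14 -0.   -1.71] j6 0.79 w 0.07 F [ 0.9 -0.  -2.7] clk 25.6
underside est 0.1645272572377532
rim n 9010 c [0.5702 0.2041] size [0.1416 0.1334] ang 82.91
rail n 2471 mean [0.5604 0.1841] ang -8.04 ends [0.4913 0.1938] [0.6184 0.1759] offset from near -0.0193
rail n 2242 mean [0.5629 0.2345] ang -8.03 ends [0.4883 0.2451] [0.6258 0.2257] offset from near 0.031
```

View pics/w13.png

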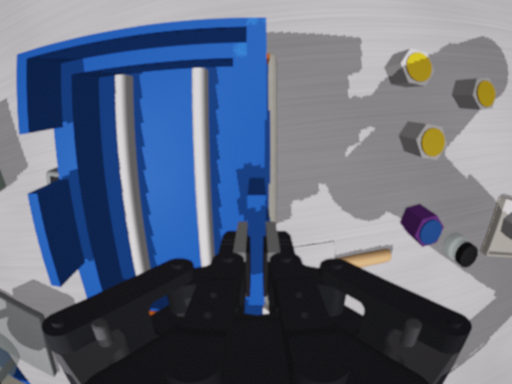

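Tray rails measured while held agree with the tool-based prediction to within about 1 mm. I correct and go down.

```bash
python3 -m crank '[{"fingers":-1,"tx":0.006,"ty":-0.0025,"tz":0.005,"rx":0,"ry":0,"rz":-0.011},{"fingers":-1,"tx":0,"ty":0,"tz":0.01,"rx":0,"ry":0,"rz":0},{"fingers":-1,"tx":0,"ty":0,"tz":0.008,"rx":0,"ry":0,"rz":0},{"fingers":-1,"tx":0,"ty":0,"tz":0,"rx":0,"ry":0,"rz":0}]'
python3 -c "
from h import *
to(.5256,.1472,.178,-1.699)"
```

```text
clock: 25.95
ee_pos: [0.527, 0.1464, 0.1922]
orientation: [-3.14, 0.003, -1.702]
force: [-1.0, -1.0, -2.8]
gripper_width: 0.065
rot [-0.002  0.003 -0.003] (0.0 rows) t [-0.0006  0.0015  0.0142] | now [0.527  0.1464 0.1922] rpy [-3.140e+00  3.000e-03 -1.702e+00] j6 0.81 w 0.07 F [-1.  -1.  -2.8] clk 25.9
```

```bash
python3 -m crank '[{"fingers":-1,"tx":-0.0005,"ty":0.001,"tz":0.007,"rx":-0.002,"ry":0.003,"rz":-0.003},{"fingers":-1,"tx":0,"ty":0,"tz":0.006,"rx":0,"ry":0,"rz":0},{"fingers":-1,"tx":0,"ty":0,"tz":0,"rx":0,"ry":0,"rz":0}]'
python3 -c "
from h import *
to(.5256,.1472,.168,-1.699)
w=eyes.snapshot('wrist'); z=manip.read_state()['ee_pos'][2]-.049; tray(w,z,(.5504,.2051))"
python3 -m crank '[{"fingers":-1,"tx":0,"ty":0,"tz":0.003,"rx":0,"ry":0,"rz":0},{"fingers":-1,"tx":0,"ty":0,"tz":0.003,"rx":0,"ry":0,"rz":0},{"fingers":-1,"tx":0,"ty":0,"tz":0,"rx":0,"ry":0,"rz":0}]'
python3 -c "
from h import *
to(.5256,.1472,.168,-1.699)"
```

```text
clock: 26.2
ee_pos: [0.5263, 0.1464, 0.1782]
orientation: [-3.141, -0.0, -1.701]
force: [-0.3, -0.8, -2.8]
gripper_width: 0.064
rot [-0.    -0.    -0.002] (0.0 rows) t [-0.0007  0.0008  0.0102] | now [0.5263 0.1464 0.1782] rpy [-3.141 -0.    -1.701] j6 0.81 w 0.06 F [-0.3 -0.8 -2.8] clk 26.2
rim n 8829 c [0.5713 0.1966] size [0.1422 0.1335] ang 82.65
rail n 2438 mean [0.5628 0.1765] ang -7.5 ends [0.4932 0.1857] [0.6208 0.1689] offset from near -0.0267
rail n 2157 mean [0.5649 0.2271] ang -7.49 ends [0.4898 0.2369] [0.6274 0.2189] offset from near 0.0237
clock: 26.5
ee_pos: [0.5268, 0.1468, 0.1726]
orientation: [-3.14, -0.0, -1.7]
force: [-0.8, -0.3, -3.4]
gripper_width: 0.069
rot [-0.001 -0.    -0.001] (0.0 rows) t [-0.0003  0.0013  0.0046] | now [0.5268 0.1468 0.1726] rpy [-3.14 -0.   -1.7 ] j6 0.81 w 0.07 F [-0.8 -0.3 -3.4] clk 26.5
```

```bash
python3 -m crank '[{"fingers":-1,"tx":-0.001,"ty":0.0005,"tz":0.003,"rx":0,"ry":0,"rz":0},{"fingers":-1,"tx":0,"ty":0,"tz":0.0025,"rx":0,"ry":0,"rz":0},{"fingers":-1,"tx":0,"ty":0,"tz":0.001,"rx":0,"ry":0,"rz":0}]'
python3 -c "
from h import *
to(.5256,.1472,.168,-1.699)"
```

```text
clock: 26.75
ee_pos: [0.527, 0.1481, 0.1678]
orientation: [-3.138, 0.0, -1.699]
force: [-8.1, -0.6, 14.6]
gripper_width: 0.066
rot [-0.003  0.    -0.   ] (0.0 rows) t [ 0.0011  0.0013 -0.0002] | now [0.527  0.1481 0.1678] rpy [-3.138  0.    -1.699] j6 0.81 w 0.07 F [-8.1 -0.6 14.6] clk 26.8
```

Contact came at the expected height. I release and look.

```bash
python3 -m crank '[{"fingers":-0.5,"tx":0,"ty":0,"tz":0,"rx":0,"ry":0,"rz":0},{"fingers":-0.3,"tx":0,"ty":0,"tz":0,"rx":0,"ry":0,"rz":0},{"fingers":-0.3,"tx":0,"ty":0,"tz":0,"rx":0,"ry":0,"rz":0},{"fingers":-0.3,"tx":0,"ty":0,"tz":-0.02,"rx":0,"ry":0,"rz":0},{"fingers":-0.3,"tx":0,"ty":0,"tz":-0.03,"rx":0,"ry":0,"rz":0},{"fingers":1,"tx":0,"ty":0,"tz":-0.04,"rx":0,"ry":0,"rz":0},{"fingers":1,"tx":-0.02,"ty":0,"tz":-0.02,"rx":0,"ry":0,"rz":0},{"fingers":1,"tx":-0.02,"ty":-0.02,"tz":0,"rx":0,"ry":0,"rz":0},{"fingers":1,"tx":0,"ty":-0.02,"tz":0,"rx":0,"ry":0,"rz":0},{"fingers":1,"tx":0,"ty":0,"tz":0,"rx":0,"ry":0,"rz":0}]'
python3 -c "
from h import *
w=eyes.snapshot('wrist'); np.savez('pics/w14.npz',**w); cv2.imwrite('pics/w14.png',w['pixels'][:,:,::-1])
tray(w,.119,(.5504,.2051))
P=wpts(w)
for c,a,m in blobs(w,'orange',100): print('orange',c,a,np.median(P[m],0).round(4))
to(.55,.2,.25,-1.699)
"
```

```text
clock: 27.58
ee_pos: [0.5747, 0.1849, 0.2875]
orientation: [-3.13, 0.006, -1.698]
force: [0.3, 0.6, -0.3]
gripper_width: 0.995
rim n 3313 c [0.5505 0.2064] size [0.1289 0.1773] ang 82.76
rail n 1013 mean [0.5582 0.2309] ang -7.33 ends [0.477  0.2413] [0.6272 0.222 ] offset from near 0.0266
rail n 1011 mean [0.5529 0.1802] ang -7.17 ends [0.4699 0.1907] [0.6213 0.1716] offset from near -0.0244
orange [240.49056604 290.06824568] 2491 [0.4662 0.2168 0.1758]
rot [-0.011  0.006  0.   ] (0.0 rows) t [-0.012   0.0253  0.0372] | now [0.5736 0.1849 0.2872] rpy [-3.131  0.006 -1.699] j6 0.80 w 1.00 F [0.7 0.7 1. ] clk 27.6
```

View pics/w14.png

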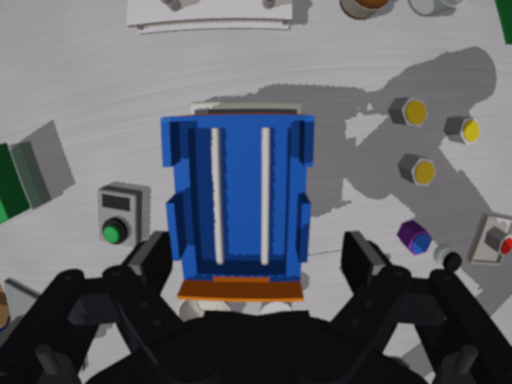

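The top tray is stacked with its orange end at the bottom of the image (240,290), over the base's plain end. Its centre is at (0.5505,0.206). I check the level while moving on to the yellows.

```bash
python3 -m crank '[{"fingers":1,"tx":0.03,"ty":0.001,"tz":0,"rx":-0.011,"ry":0.006,"rz":0},{"fingers":1,"tx":0.036,"ty":0.0015,"tz":0,"rx":0,"ry":0,"rz":0},{"fingers":1,"tx":0.036,"ty":0.0015,"tz":0,"rx":0,"ry":0,"rz":0},{"fingers":1,"tx":0.036,"ty":0.0015,"tz":0,"rx":0,"ry":0,"rz":0},{"fingers":1,"tx":0.036,"ty":0.0015,"tz":0.02,"rx":0,"ry":0,"rz":0},{"fingers":1,"tx":0.036,"ty":0.001,"tz":0.03,"rx":0,"ry":0,"rz":0},{"fingers":1,"tx":0.025,"ty":0,"tz":0.03,"rx":0,"ry":0,"rz":-0.1},{"fingers":1,"tx":0,"ty":0,"tz":0.03,"rx":0,"ry":0,"rz":-0.1},{"fingers":1,"tx":0,"ty":0,"tz":0.02,"rx":0,"ry":0,"rz":-0.1},{"fingers":1,"tx":0,"ty":0,"tz":0,"rx":0,"ry":0,"rz":-0.1}]' 60
python3 -c "
from h import *
w=dict(np.load('pics/w14.npz')); P=wpts(w); rim=(abs(P[...,2]-.189)<.01)&(np.hypot(P[...,0]-.55,P[...,1]-.205)<.12); rim[300:]=0
X=P[rim]; A=np.c_[X[:,:2]-[.5505,.2062],np.ones(len(X))]; print('rim plane slope,z',np.linalg.lstsq(A,X[:,2],rcond=None)[0].round(4),len(X))
w=eyes.snapshot('wrist'); np.savez('pics/w15.npz',**w); hexes(w,0,['yellow'])
to(.533,-.0545,.03,-1.300)"
```

```text
clock: 28.47
ee_pos: [0.5293, -0.0529, 0.1547]
orientation: [-3.138, 0.0, -1.286]
force: [-0.8, -0.3, -0.1]
gripper_width: 1.004
rim plane slope,z [ 0.0174 -0.0058  0.1875] 4064
yellow [276.4  80.7] cap xy [ 0.6196 -0.0425] zmeas 0.0523 flat normal deg 46.5 width 0.0387 max 0.0405 circ [ 0.6201 -0.0424]
yellow [377.7 154. ] cap xy [ 0.5879 -0.1464] zmeas 0.0523 flat normal deg 2.0 width 0.0402 max 0.0421 circ [ 0.5875 -0.1459]
yellow [260.2 183.8] cap xy [ 0.5325 -0.0544] zmeas 0.0522 flat normal deg 44.5 width 0.0392 max 0.0411 circ [ 0.5322 -0.0543]
rot [-0.005 -0.     0.021] (0.2 rows) t [ 0.0025 -0.0025  0.1261] | now [ 0.5299 -0.0528  0.1561] rpy [-3.137 -0.    -1.279] j6 1.59 w 1.00 F [-0.4 -0.5  0.2] clk 28.5
```

```bash
python3 -m crank '[{"fingers":1,"tx":0.0022,"ty":-0.002,"tz":0.01,"rx":-0.005,"ry":0,"rz":0.028},{"fingers":1,"tx":0,"ty":0,"tz":0.03,"rx":0,"ry":0,"rz":0},{"fingers":1,"tx":0,"ty":0,"tz":0.03,"rx":0,"ry":0,"rz":0},{"fingers":1,"tx":0,"ty":0,"tz":0.02,"rx":0,"ry":0,"rz":0},{"fingers":1,"tx":0,"ty":0,"tz":0,"rx":0,"ry":0,"rz":0}]'
python3 -c "
from h import *
to(.5323,-.0544,.027,-1.309)"
```

```text
clock: 28.93
ee_pos: [0.5351, -0.0539, 0.0659]
orientation: [-3.133, -0.001, -1.326]
force: [0.3, -0.6, 0.1]
gripper_width: 1.0
rot [-0.009 -0.001 -0.017] (0.1 rows) t [-0.0002  0.0028  0.0389] | now [ 0.5351 -0.0539  0.0659] rpy [-3.133e+00 -1.000e-03 -1.326e+00] j6 1.55 w 1.00 F [ 0.3 -0.6  0.1] clk 28.9
```

```bash
python3 -m crank '[{"fingers":1,"tx":0,"ty":0.003,"tz":0.02,"rx":-0.009,"ry":0,"rz":-0.012},{"fingers":1,"tx":0,"ty":0.001,"tz":0.017,"rx":0,"ry":0,"rz":0},{"fingers":0,"tx":0,"ty":0,"tz":0.003,"rx":0,"ry":0,"rz":0},{"fingers":-1,"tx":0,"ty":0,"tz":0,"rx":0,"ry":0,"rz":0},{"fingers":-1,"tx":0,"ty":0,"tz":0,"rx":0,"ry":0,"rz":0},{"fingers":-1,"tx":0,"ty":0,"tz":0,"rx":0,"ry":0,"rz":0},{"fingers":-1,"tx":0,"ty":0,"tz":0,"rx":0,"ry":0,"rz":0},{"fingers":-1,"tx":0,"ty":0,"tz":0,"rx":0,"ry":0,"rz":0}]' 60
python3 -c "
from h import *
to(.5323,-.0544,.027,-1.309)"
python3 -m crank '[{"fingers":-1,"tx":0,"ty":0,"tz":-0.02,"rx":0,"ry":0,"rz":0},{"fingers":-1,"tx":0,"ty":0,"tz":-0.04,"rx":0,"ry":0,"rz":0},{"fingers":-1,"tx":0,"ty":0,"tz":-0.04,"rx":0,"ry":0,"rz":0.05},{"fingers":-1,"tx":0,"ty":0,"tz":-0.04,"rx":0,"ry":0,"rz":0.11},{"fingers":-1,"tx":0,"ty":0,"tz":-0.04,"rx":0,"ry":0,"rz":0.11},{"fingers":-1,"tx":0,"ty":0,"tz":-0.03,"rx":0,"ry":0,"rz":0.1},{"fingers":-1,"tx":0,"ty":0,"tz":-0.02,"rx":0,"ry":0,"rz":0}]'
python3 -c "
from h import *
C=np.array([.5505,.2062]); u=np.array([.992,-.1262]); print([(k,(C+k*u).round(4)) for k in (-.05,0,.05)])
to(.5505,.2062,.27,-1.6973)"
```

```text
clock: 29.6
ee_pos: [0.5367, -0.0532, 0.0325]
orientation: [-3.133, -0.003, -1.325]
force: [-0.1, 0.3, -1.7]
gripper_width: 0.451
rot [-0.008 -0.003 -0.016] (0.1 rows) t [0.     0.0046 0.0055] | now [ 0.5367 -0.0532  0.0325] rpy [-3.133e+00 -3.000e-03 -1.325e+00] j6 1.55 w 0.45 F [-0.1  0.3 -1.7] clk 29.6
clock: 30.18
ee_pos: [0.5302, -0.0541, 0.2711]
orientation: [-3.14, -0.001, -1.716]
force: [0.7, -0.1, -1.0]
gripper_width: 0.453
[(-0.05, array([0.5009, 0.2125])), (0, array([0.5505, 0.2062])), (0.05, array([0.6001, 0.1999]))]
rot [-0.001 -0.001 -0.019] (0.2 rows) t [-0.2608  0.0127  0.0011] | now [ 0.5302 -0.0541  0.2711] rpy [-3.140e+00 -1.000e-03 -1.716e+00] j6 1.16 w 0.45 F [ 0.7 -0.1 -1. ] clk 30.2
```

```bash
python3 -m crank '[{"fingers":-1,"tx":-0.03,"ty":-0.005,"tz":0,"rx":0,"ry":0,"rz":-0.019},{"fingers":-1,"tx":-0.038,"ty":-0.006,"tz":0,"rx":0,"ry":0,"rz":0},{"fingers":-1,"tx":-0.038,"ty":-0.006,"tz":0,"rx":0,"ry":0,"rz":0},{"fingers":-1,"tx":-0.038,"ty":-0.006,"tz":0,"rx":0,"ry":0,"rz":0},{"fingers":-1,"tx":-0.038,"ty":-0.006,"tz":0,"rx":0,"ry":0,"rz":0},{"fingers":-1,"tx":-0.038,"ty":-0.006,"tz":0,"rx":0,"ry":0,"rz":0},{"fingers":-1,"tx":-0.03,"ty":-0.005,"tz":0,"rx":0,"ry":0,"rz":0},{"fingers":-1,"tx":-0.008,"ty":-0.001,"tz":0,"rx":0,"ry":0,"rz":0},{"fingers":-1,"tx":0,"ty":0,"tz":0,"rx":0,"ry":0,"rz":0}]'
python3 -c "
from h import *
to(.6047,.1993,.20,-1.6973)"
```

```text
clock: 30.93
ee_pos: [0.608, 0.2066, 0.2884]
orientation: [-3.12, 0.01, -1.705]
force: [0.5, -0.7, -0.9]
gripper_width: 0.453
rot [-0.021  0.01  -0.007] (0.1 rows) t [0.0077 0.0023 0.0884] | now [0.608  0.2066 0.2884] rpy [-3.12   0.01  -1.705] j6 0.80 w 0.45 F [ 0.5 -0.7 -0.9] clk 30.9
```

```bash
python3 -m crank '[{"fingers":-1,"tx":0.0075,"ty":0.002,"tz":0.01,"rx":-0.021,"ry":0.01,"rz":-0.007},{"fingers":-1,"tx":0,"ty":0,"tz":0.03,"rx":0,"ry":0,"rz":0},{"fingers":-1,"tx":0,"ty":0,"tz":0.03,"rx":0,"ry":0,"rz":0},{"fingers":-1,"tx":0,"ty":0,"tz":0.01,"rx":0,"ry":0,"rz":0},{"fingers":-1,"tx":0,"ty":0,"tz":0,"rx":0,"ry":0,"rz":0},{"fingers":-1,"tx":0,"ty":0,"tz":0,"rx":0,"ry":0,"rz":0}]'
python3 -c "
from h import *
to(.6047,.1993,.1555,-1.6973)"
```

```text
clock: 31.43
ee_pos: [0.6028, 0.1931, 0.2064]
orientation: [3.137, -0.002, -1.698]
force: [0.5, -0.9, -1.3]
gripper_width: 0.455
rot [ 0.004 -0.002 -0.001] (0.0 rows) t [-0.0064 -0.0011  0.0509] | now [0.6028 0.1931 0.2064] rpy [ 3.137e+00 -2.000e-03 -1.698e+00] j6 0.83 w 0.45 F [ 0.5 -0.9 -1.3] clk 31.4
```

```bash
python3 -m crank '[{"fingers":-1,"tx":-0.0055,"ty":-0.001,"tz":0.005,"rx":0.004,"ry":-0.002,"rz":0},{"fingers":-1,"tx":0,"ty":0,"tz":0.008,"rx":0,"ry":0,"rz":0},{"fingers":-1,"tx":0,"ty":0,"tz":0.005,"rx":0,"ry":0,"rz":0},{"fingers":-1,"tx":0,"ty":0,"tz":0,"rx":0,"ry":0,"rz":0}]'
python3 -c "
from h import *
to(.6047,.1993,.1555,-1.6973)"
```

```text
clock: 31.77
ee_pos: [0.6066, 0.1981, 0.1915]
orientation: [-3.137, 0.004, -1.7]
force: [0.3, -1.0, -0.6]
gripper_width: 0.454
rot [-0.005  0.004 -0.002] (0.0 rows) t [-0.001  0.002  0.036] | now [0.6066 0.1981 0.1915] rpy [-3.137  0.004 -1.7  ] j6 0.82 w 0.45 F [ 0.3 -1.  -0.6] clk 31.8
```

```bash
python3 -m crank '[{"fingers":-1,"tx":-0.001,"ty":0.002,"tz":0.01,"rx":-0.004,"ry":0.003,"rz":0},{"fingers":-1,"tx":0,"ty":0,"tz":0.008,"rx":0,"ry":0,"rz":0},{"fingers":-1,"tx":0,"ty":0,"tz":0.005,"rx":0,"ry":0,"rz":0}]'
python3 -c "
from h import *
to(.6047,.1993,.1555,-1.6973)"
python3 -m crank '[{"fingers":-1,"tx":0,"ty":0,"tz":0.005,"rx":0,"ry":0,"rz":0},{"fingers":-1,"tx":0,"ty":0,"tz":0.005,"rx":0,"ry":0,"rz":0},{"fingers":-1,"tx":0,"ty":0,"tz":0.002,"rx":0,"ry":0,"rz":0},{"fingers":-1,"tx":0,"ty":0,"tz":0.001,"rx":0,"ry":0,"rz":0}]'
python3 -c "
from h import *
to(.6047,.1993,.1555,-1.6973)"
```

```text
clock: 32.02
ee_pos: [0.6057, 0.2003, 0.169]
orientation: [-3.138, 0.003, -1.699]
force: [-0.1, 0.5, -1.2]
gripper_width: 0.46
rot [-0.004  0.003 -0.002] (0.0 rows) t [0.0011 0.0008 0.0135] | now [0.6057 0.2003 0.169 ] rpy [-3.138e+00  3.000e-03 -1.699e+00] j6 0.82 w 0.46 F [-0.1  0.5 -1.2] clk 32.0
clock: 32.35
ee_pos: [0.6051, 0.1996, 0.153]
orientation: [-3.14, 0.0, -1.699]
force: [1.2, -1.8, 8.0]
gripper_width: 0.457
rot [-0.002  0.    -0.001] (0.0 rows) t [ 0.0003  0.0003 -0.0025] | now [0.6051 0.1996 0.153 ] rpy [-3.14   0.    -1.699] j6 0.82 w 0.46 F [ 1.2 -1.8  8. ] clk 32.4
```

Contact on the floor. I release, retreat and check, heading for the next yellow at (0.620,-0.0425).

```bash
python3 -m crank '[{"fingers":0.2,"tx":0,"ty":0,"tz":0,"rx":0,"ry":0,"rz":0},{"fingers":0.2,"tx":0,"ty":0,"tz":0,"rx":0,"ry":0,"rz":0},{"fingers":0.2,"tx":0,"ty":0,"tz":-0.01,"rx":0,"ry":0,"rz":0},{"fingers":0.2,"tx":0,"ty":0,"tz":-0.02,"rx":0,"ry":0,"rz":0},{"fingers":0.2,"tx":0,"ty":0,"tz":-0.04,"rx":0,"ry":0,"rz":0},{"fingers":0.2,"tx":0,"ty":0,"tz":-0.04,"rx":0,"ry":0,"rz":0},{"fingers":0.4,"tx":0,"ty":0.02,"tz":-0.02,"rx":0,"ry":0,"rz":0},{"fingers":1,"tx":0,"ty":0,"tz":0,"rx":0,"ry":0,"rz":0}]'
python3 -c "
from h import *
w=eyes.snapshot('wrist'); np.savez('pics/w16.npz',**w); hexes(w,.123,['yellow']); tray(w,.119,(.5504,.2051)); hexes(w,0,['yellow'])
to(.6197,-.0425,.16,-1.300)"
```

```text
clock: 33.02
ee_pos: [0.5849, 0.2018, 0.2916]
orientation: [-3.14, -0.001, -1.699]
force: [0.8, -0.1, 1.1]
gripper_width: 0.826
yellow [256.2 163.4] cap xy [0.602  0.2005] zmeas 0.1753 flat normal deg 21.5 width 0.0389 max 0.0406 circ [0.602  0.2004]
rim n 3028 c [0.5518 0.2065] size [0.1288 0.1759] ang 82.67
rail n 930 mean [0.5563 0.2314] ang -7.18 ends [0.4773 0.2414] [0.6281 0.2224] offset from near 0.0268
rail n 934 mean [0.5509 0.1809] ang -7.56 ends [0.4709 0.1915] [0.6215 0.1715] offset from near -0.024
yellow [423.2 116.3] cap xy [ 0.62   -0.0414] zmeas 0.0523 flat normal deg 48.5 width 0.0409 max 0.043 circ [ 0.6204 -0.04  ]
yellow [475.6 134.2] cap xy [ 0.5882 -0.1455] zmeas 0.0522 flat normal deg 4.0 width 0.0426 max 0.044 circ [ 0.5886 -0.1449]
rot [-0.001 -0.001 -0.399] (3.2 rows) t [0.2445 0.0327 0.1303] | now [0.5858 0.2018 0.2903] rpy [-3.140e+00 -1.000e-03 -1.699e+00] j6 0.79 w 0.91 F [1.6 0.1 0.9] clk 33.1
```

```bash
python3 -m crank '[{"fingers":1,"tx":0.03,"ty":-0.008,"tz":0,"rx":0,"ry":0,"rz":0},{"fingers":1,"tx":0.036,"ty":-0.01,"tz":0,"rx":0,"ry":0,"rz":0},{"fingers":1,"tx":0.036,"ty":-0.01,"tz":0,"rx":0,"ry":0,"rz":0},{"fingers":1,"tx":0.036,"ty":-0.01,"tz":0,"rx":0,"ry":0,"rz":0},{"fingers":1,"tx":0.036,"ty":-0.01,"tz":0.02,"rx":0,"ry":0,"rz":0},{"fingers":1,"tx":0.036,"ty":-0.01,"tz":0.03,"rx":0,"ry":0,"rz":0},{"fingers":1,"tx":0.02,"ty":-0.005,"tz":0.03,"rx":0,"ry":0,"rz":-0.1},{"fingers":1,"tx":0,"ty":0,"tz":0.03,"rx":0,"ry":0,"rz":-0.1},{"fingers":1,"tx":0,"ty":0,"tz":0.02,"rx":0,"ry":0,"rz":-0.1},{"fingers":1,"tx":0,"ty":0,"tz":0,"rx":0,"ry":0,"rz":-0.1}]'
python3 -c "
from h import *
w=eyes.snapshot('wrist'); np.savez('pics/w17.npz',**w); hexes(w,0,['yellow'])
to(.6197,-.0425,.03,-1.283)"
```

```text
clock: 33.9
ee_pos: [0.6205, -0.0381, 0.1609]
orientation: [-3.134, 0.001, -1.283]
force: [-0.8, 0.3, -0.6]
gripper_width: 1.001
yellow [262.1 186.8] cap xy [ 0.6204 -0.0423] zmeas 0.0522 flat normal deg 49.5 width 0.0393 max 0.0409 circ [ 0.6206 -0.0423]
rot [-0.009  0.     0.008] (0.1 rows) t [0.0039 0.0025 0.1323] | now [ 0.621  -0.038   0.1623] rpy [-3.133  0.    -1.275] j6 1.62 w 1.00 F [-0.7 -0.8 -0.5] clk 34.0
```

```bash
python3 -m crank '[{"fingers":1,"tx":0.0039,"ty":0.003,"tz":0.01,"rx":-0.009,"ry":0,"rz":-0.025},{"fingers":1,"tx":0,"ty":0,"tz":0.03,"rx":0,"ry":0,"rz":0},{"fingers":1,"tx":0,"ty":0,"tz":0.03,"rx":0,"ry":0,"rz":0},{"fingers":1,"tx":0,"ty":0,"tz":0.025,"rx":0,"ry":0,"rz":0},{"fingers":1,"tx":0,"ty":0,"tz":0,"rx":0,"ry":0,"rz":0}]'
python3 -c "
from h import *
to(.6204,-.0423,.027,-1.25)"
```

```text
clock: 34.37
ee_pos: [0.6223, -0.0432, 0.0669]
orientation: [-3.136, -0.001, -1.259]
force: [-1.6, 0.0, -0.8]
gripper_width: 0.999
rot [-0.005 -0.001 -0.009] (0.1 rows) t [-0.0014  0.0015  0.0399] | now [ 0.6223 -0.0432  0.0669] rpy [-3.136e+00 -1.000e-03 -1.259e+00] j6 1.64 w 1.00 F [-1.6  0.  -0.8] clk 34.4
```

```bash
python3 -m crank '[{"fingers":1,"tx":-0.0015,"ty":0.003,"tz":0.02,"rx":-0.007,"ry":0,"rz":-0.006},{"fingers":1,"tx":0,"ty":0.001,"tz":0.018,"rx":0,"ry":0,"rz":0},{"fingers":0,"tx":0,"ty":0.001,"tz":0.003,"rx":0,"ry":0,"rz":0},{"fingers":-1,"tx":0,"ty":0,"tz":0,"rx":0,"ry":0,"rz":0},{"fingers":-1,"tx":0,"ty":0,"tz":0,"rx":0,"ry":0,"rz":0},{"fingers":-1,"tx":0,"ty":0,"tz":0,"rx":0,"ry":0,"rz":0},{"fingers":-1,"tx":0,"ty":0,"tz":0,"rx":0,"ry":0,"rz":0},{"fingers":-1,"tx":0,"ty":0,"tz":0,"rx":0,"ry":0,"rz":0}]' 60
python3 -c "
from h import *
to(.6204,-.0423,.027,-1.25)"
python3 -m crank '[{"fingers":-1,"tx":0,"ty":0,"tz":-0.02,"rx":0,"ry":0,"rz":0},{"fingers":-1,"tx":0,"ty":0,"tz":-0.04,"rx":0,"ry":0,"rz":0},{"fingers":-1,"tx":0,"ty":0,"tz":-0.04,"rx":0,"ry":0,"rz":0.11},{"fingers":-1,"tx":0,"ty":0,"tz":-0.04,"rx":0,"ry":0,"rz":0.11},{"fingers":-1,"tx":0,"ty":0,"tz":-0.04,"rx":0,"ry":0,"rz":0.11},{"fingers":-1,"tx":0,"ty":0,"tz":-0.03,"rx":0,"ry":0,"rz":0.1},{"fingers":-1,"tx":0,"ty":0,"tz":-0.02,"rx":0,"ry":0,"rz":0}]'
python3 -c "
from h import *
to(.5506,.2065,.27,-1.6973)"
```

```text
clock: 35.03
ee_pos: [0.6233, -0.0422, 0.0346]
orientation: [-3.134, -0.004, -1.258]
force: [-0.0, -0.1, -1.1]
gripper_width: 0.45
rot [-0.007 -0.004 -0.008] (0.1 rows) t [-0.0008  0.0028  0.0076] | now [ 0.6233 -0.0422  0.0346] rpy [-3.134 -0.004 -1.258] j6 1.63 w 0.45 F [-0.  -0.1 -1.1] clk 35.0
clock: 35.62
ee_pos: [0.6173, -0.0427, 0.2723]
orientation: [3.141, -0.003, -1.711]
force: [0.8, -0.9, -1.3]
gripper_width: 0.449
rot [ 0.    -0.003 -0.014] (0.1 rows) t [-0.2388  0.0976  0.0023] | now [ 0.6173 -0.0427  0.2723] rpy [ 3.141e+00 -3.000e-03 -1.711e+00] j6 1.18 w 0.45 F [ 0.8 -0.9 -1.3] clk 35.6
```

```bash
python3 -m crank '[{"fingers":-1,"tx":-0.025,"ty":0.01,"tz":0,"rx":0,"ry":-0.003,"rz":-0.014},{"fingers":-1,"tx":-0.035,"ty":0.014,"tz":0,"rx":0,"ry":0,"rz":0},{"fingers":-1,"tx":-0.035,"ty":0.014,"tz":0,"rx":0,"ry":0,"rz":0},{"fingers":-1,"tx":-0.035,"ty":0.014,"tz":0,"rx":0,"ry":0,"rz":0},{"fingers":-1,"tx":-0.035,"ty":0.014,"tz":0,"rx":0,"ry":0,"rz":0},{"fingers":-1,"tx":-0.035,"ty":0.014,"tz":0,"rx":0,"ry":0,"rz":0},{"fingers":-1,"tx":-0.025,"ty":0.01,"tz":0,"rx":0,"ry":0,"rz":0},{"fingers":-1,"tx":-0.005,"ty":0.002,"tz":0,"rx":0,"ry":0,"rz":0},{"fingers":-1,"tx":0,"ty":0,"tz":0,"rx":0,"ry":0,"rz":0},{"fingers":-1,"tx":0,"ty":0,"tz":0,"rx":0,"ry":0,"rz":0}]'
python3 -c "
from h import *
to(.5534,.2061,.20,-1.6973)"
```

```text
clock: 36.45
ee_pos: [0.5545, 0.2063, 0.2881]
orientation: [-3.122, 0.012, -1.703]
force: [0.1, 0.6, -0.7]
gripper_width: 0.454
rot [-0.019  0.012 -0.005] (0.0 rows) t [0.0003 0.0011 0.0881] | now [0.5545 0.2063 0.2881] rpy [-3.122  0.012 -1.703] j6 0.75 w 0.45 F [ 0.1  0.6 -0.7] clk 36.5
```

```bash
python3 -m crank '[{"fingers":-1,"tx":0,"ty":0,"tz":0.01,"rx":-0.019,"ry":0.012,"rz":-0.005},{"fingers":-1,"tx":0,"ty":0,"tz":0.03,"rx":0,"ry":0,"rz":0},{"fingers":-1,"tx":0,"ty":0,"tz":0.03,"rx":0,"ry":0,"rz":0},{"fingers":-1,"tx":0,"ty":0,"tz":0.01,"rx":0,"ry":0,"rz":0},{"fingers":-1,"tx":0,"ty":0,"tz":0,"rx":0,"ry":0,"rz":0}]'
python3 -c "
from h import *
to(.5534,.2061,.1576,-1.6973)"
```

```text
clock: 36.87
ee_pos: [0.5567, 0.2014, 0.2061]
orientation: [3.141, -0.001, -1.702]
force: [-1.0, 0.6, -1.3]
gripper_width: 0.45
rot [ 0.001 -0.001 -0.005] (0.0 rows) t [-0.0042  0.0038  0.0485] | now [0.5567 0.2014 0.2061] rpy [ 3.141e+00 -1.000e-03 -1.702e+00] j6 0.76 w 0.45 F [-1.   0.6 -1.3] clk 36.9
```

```bash
python3 -m crank '[{"fingers":-1,"tx":-0.004,"ty":0.004,"tz":0.005,"rx":0,"ry":0,"rz":-0.005},{"fingers":-1,"tx":0,"ty":0,"tz":0.008,"rx":0,"ry":0,"rz":0},{"fingers":-1,"tx":0,"ty":0,"tz":0.003,"rx":0,"ry":0,"rz":0},{"fingers":-1,"tx":0,"ty":0,"tz":0,"rx":0,"ry":0,"rz":0}]'
python3 -c "
from h import *
to(.5534,.2061,.1576,-1.6973)"
```

```text
clock: 37.2
ee_pos: [0.5547, 0.2047, 0.1906]
orientation: [3.141, -0.001, -1.699]
force: [-0.0, 0.6, -1.4]
gripper_width: 0.449
rot [ 0.001 -0.001 -0.002] (0.0 rows) t [-0.0013  0.0015  0.033 ] | now [0.5547 0.2047 0.1906] rpy [ 3.141e+00 -1.000e-03 -1.699e+00] j6 0.76 w 0.45 F [-0.   0.6 -1.4] clk 37.2
```

```bash
python3 -m crank '[{"fingers":-1,"tx":-0.001,"ty":0.0015,"tz":0.008,"rx":0,"ry":0,"rz":0},{"fingers":-1,"tx":0,"ty":0,"tz":0.007,"rx":0,"ry":0,"rz":0},{"fingers":-1,"tx":0,"ty":0,"tz":0.005,"rx":0,"ry":0,"rz":0}]'
python3 -c "
from h import *
to(.5534,.2061,.1576,-1.6973)"
python3 -m crank '[{"fingers":-1,"tx":0,"ty":0,"tz":0.005,"rx":0,"ry":0,"rz":0},{"fingers":-1,"tx":0,"ty":0,"tz":0.004,"rx":0,"ry":0,"rz":0},{"fingers":-1,"tx":0,"ty":0,"tz":0.002,"rx":0,"ry":0,"rz":0},{"fingers":-1,"tx":0,"ty":0,"tz":0.001,"rx":0,"ry":0,"rz":0}]'
python3 -c "
from h import *
to(.5534,.2061,.1576,-1.6973)"
```

```text
clock: 37.45
ee_pos: [0.5547, 0.2069, 0.1721]
orientation: [-3.138, 0.002, -1.698]
force: [-0.9, 0.5, -0.8]
gripper_width: 0.448
rot [-0.004  0.002 -0.001] (0.0 rows) t [0.001  0.0012 0.0145] | now [0.5547 0.2069 0.1721] rpy [-3.138e+00  2.000e-03 -1.698e+00] j6 0.75 w 0.45 F [-0.9  0.5 -0.8] clk 37.5
clock: 37.78
ee_pos: [0.5542, 0.2065, 0.158]
orientation: [-3.139, 0.001, -1.698]
force: [-0.5, -0.9, -1.6]
gripper_width: 0.453
rot [-0.003  0.001 -0.001] (0.0 rows) t [0.0005 0.0007 0.0004] | now [0.5542 0.2065 0.158 ] rpy [-3.139e+00  1.000e-03 -1.698e+00] j6 0.76 w 0.45 F [-0.5 -0.9 -1.6] clk 37.8
```

```bash
python3 -m crank '[{"fingers":-1,"tx":0,"ty":0,"tz":0.0015,"rx":0,"ry":0,"rz":0},{"fingers":0.2,"tx":0,"ty":0,"tz":0,"rx":0,"ry":0,"rz":0},{"fingers":0.2,"tx":0,"ty":0,"tz":0,"rx":0,"ry":0,"rz":0},{"fingers":0.2,"tx":0,"ty":0,"tz":-0.01,"rx":0,"ry":0,"rz":0},{"fingers":0.2,"tx":0,"ty":0,"tz":-0.02,"rx":0,"ry":0,"rz":0},{"fingers":0.2,"tx":0,"ty":0,"tz":-0.04,"rx":0,"ry":0,"rz":0},{"fingers":0.2,"tx":0,"ty":0,"tz":-0.04,"rx":0,"ry":0,"rz":0},{"fingers":0.4,"tx":0,"ty":0.02,"tz":-0.02,"rx":0,"ry":0,"rz":0},{"fingers":1,"tx":0,"ty":0,"tz":0,"rx":0,"ry":0,"rz":0}]'
python3 -c "
from h import *
w=eyes.snapshot('wrist'); np.savez('pics/w18.npz',**w); hexes(w,.123,['yellow']); tray(w,.119,(.5504,.2051)); hexes(w,0,['yellow'])
to(.588,-.1465,.16,-1.698)"
```

```text
clock: 38.53
ee_pos: [0.5341, 0.2085, 0.2952]
orientation: [-3.139, -0.0, -1.699]
force: [0.2, 0.4, -0.6]
gripper_width: 0.823
yellow [256.5 106.1] cap xy [0.6015 0.2005] zmeas 0.1754 flat normal deg 29.999999999999996 width 0.0419 max 0.0433 circ [0.598  0.2009]
yellow [255.8 161.3] cap xy [0.5526 0.2074] zmeas 0.1753 flat normal deg 27.5 width 0.042 max 0.0434 circ [0.556  0.2064]
rim n 3717 c [0.55   0.2067] size [0.129  0.1787] ang 82.79
rail n 945 mean [0.554  0.2318] ang -7.03 ends [0.4774 0.2413] [0.6278 0.2227] offset from near 0.027
rail n 1040 mean [0.5489 0.1812] ang -7.16 ends [0.471 0.191] [0.6212 0.1721] offset from near -0.0239
yellow [476.3 102.5] cap xy [ 0.5879 -0.1456] zmeas 0.0523 flat normal deg 5.0 width 0.0424 max 0.0442 circ [ 0.5871 -0.1434]
rot [-0.003 -0.001 -0.   ] (0.0 rows) t [ 0.3455 -0.0977  0.1339] | now [0.535  0.2086 0.2939] rpy [-3.139e+00 -1.000e-03 -1.698e+00] j6 0.73 w 0.90 F [0.8 0.1 0.9] clk 38.6
```

```bash
python3 -m crank '[{"fingers":1,"tx":0.034,"ty":-0.01,"tz":0,"rx":0,"ry":0,"rz":0},{"fingers":1,"tx":0.037,"ty":-0.0105,"tz":0,"rx":0,"ry":0,"rz":0},{"fingers":1,"tx":0.037,"ty":-0.0105,"tz":0,"rx":0,"ry":0,"rz":0},{"fingers":1,"tx":0.037,"ty":-0.0105,"tz":0,"rx":0,"ry":0,"rz":0},{"fingers":1,"tx":0.037,"ty":-0.0105,"tz":0,"rx":0,"ry":0,"rz":0},{"fingers":1,"tx":0.037,"ty":-0.0105,"tz":0.01,"rx":0,"ry":0,"rz":0},{"fingers":1,"tx":0.037,"ty":-0.0105,"tz":0.02,"rx":0,"ry":0,"rz":0},{"fingers":1,"tx":0.037,"ty":-0.0105,"tz":0.03,"rx":0,"ry":0,"rz":0},{"fingers":1,"tx":0.03,"ty":-0.008,"tz":0.03,"rx":0,"ry":0,"rz":0},{"fingers":1,"tx":0.01,"ty":-0.003,"tz":0.02,"rx":0,"ry":0,"rz":0.1}]'
python3 -m crank '[{"fingers":1,"tx":0,"ty":0,"tz":0.01,"rx":0,"ry":0,"rz":0.11},{"fingers":1,"tx":0,"ty":0,"tz":0,"rx":0,"ry":0,"rz":0.1},{"fingers":1,"tx":0,"ty":0,"tz":0,"rx":0,"ry":0,"rz":0}]'
python3 -c "
from h import *
w=eyes.snapshot('wrist'); np.savez('pics/w19.npz',**w); hexes(w,0,['yellow'])
to(.588,-.1465,.03,-2.02)"
```

```text
clock: 39.42
ee_pos: [0.5909, -0.1336, 0.1938]
orientation: [-3.127, 0.006, -1.785]
force: [0.5, 0.6, 0.2]
gripper_width: 1.003
clock: 39.67
ee_pos: [0.5871, -0.1388, 0.175]
orientation: [-3.14, 0.004, -2.016]
force: [-0.1, 0.2, 0.4]
gripper_width: 0.996
yellow [265.5 174.8] cap xy [ 0.5885 -0.1476] zmeas 0.0523 flat normal deg 3.5 width 0.039 max 0.0409 circ [ 0.5884 -0.1478]
rot [-0.001  0.004  0.009] (0.1 rows) t [ 0.0067 -0.0045  0.1449] | now [ 0.5869 -0.1385  0.1749] rpy [-3.14   0.004 -2.011] j6 1.04 w 1.00 F [-0.8 -0.8 -1.3] clk 39.7
```

```bash
python3 -m crank '[{"fingers":1,"tx":0.0075,"ty":-0.004,"tz":0.01,"rx":0,"ry":0.004,"rz":0.022},{"fingers":1,"tx":0,"ty":0,"tz":0.03,"rx":0,"ry":0,"rz":0},{"fingers":1,"tx":0,"ty":0,"tz":0.035,"rx":0,"ry":0,"rz":0},{"fingers":1,"tx":0,"ty":0,"tz":0.03,"rx":0,"ry":0,"rz":0},{"fingers":1,"tx":0,"ty":0,"tz":0,"rx":0,"ry":0,"rz":0}]'
python3 -c "
from h import *
to(.5885,-.1477,.027,-2.033)"
```

```text
clock: 40.13
ee_pos: [0.5915, -0.1481, 0.0693]
orientation: [-3.131, 0.003, -2.019]
force: [-1.2, 0.2, -1.4]
gripper_width: 0.999
rot [-0.011  0.003  0.014] (0.1 rows) t [0.001  0.0029 0.0423] | now [ 0.5915 -0.1481  0.0693] rpy [-3.131e+00  3.000e-03 -2.019e+00] j6 1.04 w 1.00 F [-1.2  0.2 -1.4] clk 40.1
```

```bash
python3 -m crank '[{"fingers":1,"tx":0.001,"ty":0.004,"tz":0.02,"rx":-0.011,"ry":0.003,"rz":0.012},{"fingers":1,"tx":0,"ty":0.001,"tz":0.02,"rx":0,"ry":0,"rz":0},{"fingers":0,"tx":0,"ty":0.001,"tz":0.003,"rx":0,"ry":0,"rz":0},{"fingers":-1,"tx":0,"ty":0,"tz":0,"rx":0,"ry":0,"rz":0},{"fingers":-1,"tx":0,"ty":0,"tz":0,"rx":0,"ry":0,"rz":0},{"fingers":-1,"tx":0,"ty":0,"tz":0,"rx":0,"ry":0,"rz":0},{"fingers":-1,"tx":0,"ty":0,"tz":0,"rx":0,"ry":0,"rz":0},{"fingers":-1,"tx":0,"ty":0,"tz":0,"rx":0,"ry":0,"rz":0}]' 60
python3 -c "
from h import *
to(.5885,-.1477,.027,-2.033)"
python3 -m crank '[{"fingers":-1,"tx":0,"ty":0,"tz":-0.02,"rx":0,"ry":0,"rz":0},{"fingers":-1,"tx":0,"ty":0,"tz":-0.04,"rx":0,"ry":0,"rz":0},{"fingers":-1,"tx":0,"ty":0,"tz":-0.04,"rx":0,"ry":0,"rz":-0.11},{"fingers":-1,"tx":0,"ty":0,"tz":-0.04,"rx":0,"ry":0,"rz":-0.11},{"fingers":-1,"tx":0,"ty":0,"tz":-0.04,"rx":0,"ry":0,"rz":-0.11},{"fingers":-1,"tx":0,"ty":0,"tz":-0.03,"rx":0,"ry":0,"rz":0},{"fingers":-1,"tx":0,"ty":0,"tz":-0.02,"rx":0,"ry":0,"rz":0}]'
python3 -c "
from h import *
to(.5010,.2131,.27,-1.6963)"
```

```text
clock: 40.8
ee_pos: [0.5913, -0.1468, 0.0338]
orientation: [-3.133, 0.002, -2.019]
force: [0.8, 0.7, -1.4]
gripper_width: 0.455
rot [-0.009  0.002  0.014] (0.1 rows) t [0.002  0.0021 0.0068] | now [ 0.5913 -0.1468  0.0338] rpy [-3.133e+00  2.000e-03 -2.019e+00] j6 1.04 w 0.46 F [ 0.8  0.7 -1.4] clk 40.8
clock: 41.38
ee_pos: [0.5854, -0.1467, 0.2727]
orientation: [-3.14, -0.001, -1.673]
force: [0.8, 0.3, -2.2]
gripper_width: 0.454
rot [-0.002 -0.001  0.023] (0.2 rows) t [-0.3464  0.1288  0.0027] | now [ 0.5854 -0.1467  0.2727] rpy [-3.140e+00 -1.000e-03 -1.673e+00] j6 1.39 w 0.45 F [ 0.8  0.3 -2.2] clk 41.4
```

```bash
python3 -m crank '[{"fingers":-1,"tx":-0.032,"ty":0.012,"tz":0,"rx":0,"ry":0,"rz":0.023},{"fingers":-1,"tx":-0.037,"ty":0.0135,"tz":0,"rx":0,"ry":0,"rz":0},{"fingers":-1,"tx":-0.037,"ty":0.0135,"tz":0,"rx":0,"ry":0,"rz":0},{"fingers":-1,"tx":-0.037,"ty":0.0135,"tz":0,"rx":0,"ry":0,"rz":0},{"fingers":-1,"tx":-0.037,"ty":0.0135,"tz":0,"rx":0,"ry":0,"rz":0},{"fingers":-1,"tx":-0.037,"ty":0.0135,"tz":0,"rx":0,"ry":0,"rz":0},{"fingers":-1,"tx":-0.037,"ty":0.0135,"tz":0,"rx":0,"ry":0,"rz":0},{"fingers":-1,"tx":-0.037,"ty":0.0135,"tz":0,"rx":0,"ry":0,"rz":0},{"fingers":-1,"tx":-0.03,"ty":0.011,"tz":0,"rx":0,"ry":0,"rz":0},{"fingers":-1,"tx":-0.01,"ty":0.003,"tz":0,"rx":0,"ry":0,"rz":0}]'
python3 -m crank '[{"fingers":-1,"tx":0,"ty":0,"tz":0,"rx":-0.015,"ry":0.012,"rz":0},{"fingers":-1,"tx":0,"ty":0,"tz":0,"rx":0,"ry":0,"rz":0}]'
python3 -c "
from h import *
to(.5031,.2128,.20,-1.6963)"
```

```text
clock: 42.22
ee_pos: [0.5054, 0.2067, 0.2886]
orientation: [-3.115, 0.01, -1.704]
force: [-0.6, -0.8, -1.1]
gripper_width: 0.45
clock: 42.38
ee_pos: [0.5041, 0.2096, 0.2898]
orientation: [-3.13, -0.001, -1.699]
force: [0.4, -0.9, -0.7]
gripper_width: 0.456
rot [-0.011 -0.001 -0.002] (0.0 rows) t [-0.0031  0.0014  0.0898] | now [0.5041 0.2096 0.2898] rpy [-3.130e+00 -1.000e-03 -1.699e+00] j6 0.68 w 0.46 F [ 0.4 -0.9 -0.7] clk 42.4
```

```bash
python3 -m crank '[{"fingers":-1,"tx":-0.003,"ty":0.001,"tz":0.01,"rx":-0.011,"ry":-0.001,"rz":0},{"fingers":-1,"tx":0,"ty":0,"tz":0.03,"rx":0,"ry":0,"rz":0},{"fingers":-1,"tx":0,"ty":0,"tz":0.03,"rx":0,"ry":0,"rz":0},{"fingers":-1,"tx":0,"ty":0,"tz":0.01,"rx":0,"ry":0,"rz":0},{"fingers":-1,"tx":0,"ty":0,"tz":0,"rx":0,"ry":0,"rz":0}]'
python3 -c "
from h import *
to(.5031,.2128,.1568,-1.6963)"
```

```text
clock: 42.8
ee_pos: [0.5055, 0.2088, 0.2069]
orientation: [-3.141, 0.003, -1.704]
force: [0.4, 0.2, -1.1]
gripper_width: 0.455
rot [-0.     0.003 -0.008] (0.1 rows) t [-0.0037  0.0029  0.0501] | now [0.5055 0.2088 0.2069] rpy [-3.141e+00  3.000e-03 -1.704e+00] j6 0.69 w 0.45 F [ 0.4  0.2 -1.1] clk 42.8
```

```bash
python3 -m crank '[{"fingers":-1,"tx":-0.0035,"ty":0.003,"tz":0.005,"rx":0,"ry":0.003,"rz":-0.008},{"fingers":-1,"tx":0,"ty":0,"tz":0.008,"rx":0,"ry":0,"rz":0},{"fingers":-1,"tx":0,"ty":0,"tz":0.003,"rx":0,"ry":0,"rz":0},{"fingers":-1,"tx":0,"ty":0,"tz":0,"rx":0,"ry":0,"rz":0}]'
python3 -c "
from h import *
to(.5031,.2128,.1568,-1.6963)"
```

```text
clock: 43.13
ee_pos: [0.5039, 0.2103, 0.1897]
orientation: [3.141, -0.0, -1.7]
force: [-0.1, 0.9, -0.4]
gripper_width: 0.45
rot [ 0.    -0.    -0.004] (0.0 rows) t [-0.0024  0.0012  0.0329] | now [0.5039 0.2103 0.1897] rpy [ 3.141 -0.    -1.7  ] j6 0.69 w 0.45 F [-0.1  0.9 -0.4] clk 43.1
```

```bash
python3 -m crank '[{"fingers":-1,"tx":-0.0022,"ty":0.001,"tz":0.008,"rx":0,"ry":0,"rz":-0.004},{"fingers":-1,"tx":0,"ty":0,"tz":0.007,"rx":0,"ry":0,"rz":0},{"fingers":-1,"tx":0,"ty":0,"tz":0.002,"rx":0,"ry":0,"rz":0}]'
python3 -c "
from h import *
to(.5031,.2128,.1568,-1.6963)"
```

```text
clock: 43.38
ee_pos: [0.5042, 0.2135, 0.1731]
orientation: [-3.139, 0.002, -1.695]
force: [-1.2, -0.3, -1.0]
gripper_width: 0.45
rot [-0.002  0.002  0.001] (0.0 rows) t [0.0008 0.001  0.0163] | now [0.5042 0.2135 0.1731] rpy [-3.139e+00  2.000e-03 -1.695e+00] j6 0.69 w 0.45 F [-1.2 -0.3 -1. ] clk 43.4
```

```bash
python3 -m crank '[{"fingers":-1,"tx":0.0004,"ty":0.001,"tz":0.006,"rx":0,"ry":0.001,"rz":0},{"fingers":-1,"tx":0,"ty":0,"tz":0.006,"rx":0,"ry":0,"rz":0},{"fingers":-1,"tx":0,"ty":0,"tz":0.004,"rx":0,"ry":0,"rz":0},{"fingers":-1,"tx":0,"ty":0,"tz":0.002,"rx":0,"ry":0,"rz":0},{"fingers":-1,"tx":0,"ty":0,"tz":0.001,"rx":0,"ry":0,"rz":0}]'
python3 -c "
from h import *
to(.5031,.2128,.1568,-1.6963)"
```

```text
clock: 43.8
ee_pos: [0.5031, 0.2131, 0.1539]
orientation: [-3.138, 0.001, -1.694]
force: [-9.8, -1.7, 22.0]
gripper_width: 0.454
rot [-0.003  0.001  0.002] (0.0 rows) t [ 0.0003 -0.     -0.0029] | now [0.5031 0.2131 0.1539] rpy [-3.138e+00  1.000e-03 -1.694e+00] j6 0.69 w 0.45 F [-9.8 -1.7 22. ] clk 43.8
```

```bash
python3 -m crank '[{"fingers":-1,"tx":0,"ty":0,"tz":-0.002,"rx":0,"ry":0,"rz":0},{"fingers":0.2,"tx":0,"ty":0,"tz":0,"rx":0,"ry":0,"rz":0},{"fingers":0.2,"tx":0,"ty":0,"tz":0,"rx":0,"ry":0,"rz":0},{"fingers":0.2,"tx":0,"ty":0,"tz":-0.01,"rx":0,"ry":0,"rz":0},{"fingers":0.2,"tx":0,"ty":0,"tz":-0.02,"rx":0,"ry":0,"rz":0},{"fingers":0.2,"tx":0,"ty":0,"tz":-0.04,"rx":0,"ry":0,"rz":0},{"fingers":0.2,"tx":0,"ty":0,"tz":-0.04,"rx":0,"ry":0,"rz":0},{"fingers":0.4,"tx":0,"ty":0.02,"tz":-0.02,"rx":0,"ry":0,"rz":0},{"fingers":-1,"tx":0,"ty":0,"tz":0,"rx":0,"ry":0,"rz":0},{"fingers":-1,"tx":0,"ty":0,"tz":0,"rx":0,"ry":0,"rz":0}]'
python3 -c "
from h import *
w=eyes.snapshot('wrist'); np.savez('pics/w20.npz',**w); cv2.imwrite('pics/w20.png',w['pixels'][:,:,::-1])
hexes(w,.123,['yellow'],.024); tray(w,.119,(.5504,.2051)); P=wpts(w)
for c,a,m in blobs(w,'green',60): print('green',c,a,np.median(P[m],0).round(4),plane(w,c,np.median(P[m],0)[2],True))
to(.494,.42,.15,-1.69)"
```

```text
clock: 44.63
ee_pos: [0.4827, 0.2154, 0.2946]
orientation: [-3.138, 0.0, -1.694]
force: [0.2, 0.5, -1.1]
gripper_width: 0.428
yellow [257.5  48.9] cap xy [0.6011 0.2005] zmeas 0.1753 flat normal deg 28.0 width 0.0393 max 0.0409 circ [0.601  0.2003]
yellow [256.5 104. ] cap xy [0.5521 0.2075] zmeas 0.1753 flat normal deg 20.0 width 0.0387 max 0.0407 circ [0.5523 0.2079]
yellow [256.2 159.3] cap xy [0.5033 0.2138] zmeas 0.1753 flat normal deg 26.0 width 0.0389 max 0.0407 circ [0.503  0.2138]
rim n 3902 c [0.5508 0.2065] size [0.1287 0.1788] ang 82.54
rail n 946 mean [0.5552 0.2319] ang -7.32 ends [0.4799 0.2416] [0.6282 0.2226] offset from near 0.0272
rail n 1056 mean [0.5472 0.1815] ang -7.39 ends [0.4736 0.1911] [0.6211 0.172 ] offset from near -0.0238
green [  9.93393782 125.70790155] 1544 [0.5919 0.5751 0.0915] [0.59623754 0.57679905 0.09147868]
green [114.51219512 169.86759582] 287 [0.4953 0.4198 0.0519] [0.49508639 0.41976557 0.05188164]
rot [-0.004  0.    -0.004] (0.0 rows) t [-0.2046  0.0133  0.1447] | now [0.4829 0.2153 0.2947] rpy [-3.137  0.    -1.694] j6 0.65 w 0.34 F [0.2 0.6 0.5] clk 44.7
```

View pics/w20.png

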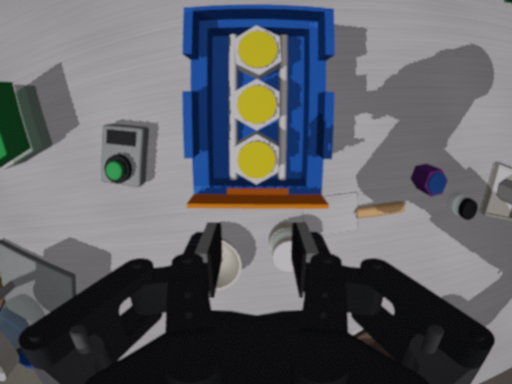

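All three yellows are seated: caps at (258,48), (258,103) and (257,159), height 175.3 mm. The tray is stacked with its orange end at (258,198). Now the button, at pixel (115,170), world (0.495,0.420,0.052).

```bash
python3 -m crank '[{"fingers":-1,"tx":-0.03,"ty":0.002,"tz":0,"rx":-0.004,"ry":0,"rz":0},{"fingers":-1,"tx":-0.037,"ty":0.002,"tz":0,"rx":0,"ry":0,"rz":0},{"fingers":-1,"tx":-0.037,"ty":0.002,"tz":0,"rx":0,"ry":0,"rz":0},{"fingers":-1,"tx":-0.037,"ty":0.002,"tz":0,"rx":0,"ry":0,"rz":0},{"fingers":-1,"tx":-0.037,"ty":0.002,"tz":0.01,"rx":0,"ry":0,"rz":0},{"fingers":-1,"tx":-0.02,"ty":0.002,"tz":0.03,"rx":0,"ry":0,"rz":0},{"fingers":-1,"tx":0,"ty":0,"tz":0.04,"rx":0,"ry":0,"rz":0},{"fingers":-1,"tx":0,"ty":0,"tz":0.04,"rx":0,"ry":0,"rz":0},{"fingers":-1,"tx":0,"ty":0,"tz":0.03,"rx":0,"ry":0,"rz":0},{"fingers":-1,"tx":0,"ty":0,"tz":0,"rx":0,"ry":0,"rz":0}]'
python3 -c "
from h import *
to(.495,.4198,.0519,-1.69)"
```

```text
clock: 45.52
ee_pos: [0.4956, 0.4194, 0.1293]
orientation: [3.137, -0.007, -1.698]
force: [-1.0, -0.7, -2.0]
gripper_width: 0.005
rot [ 0.004 -0.007 -0.008] (0.1 rows) t [-0.0004  0.0007  0.0774] | now [0.4956 0.4194 0.1293] rpy [ 3.137 -0.007 -1.698] j6 0.44 w 0.00 F [-1.  -0.7 -2. ] clk 45.5
```

```bash
python3 -m crank '[{"fingers":-1,"tx":0,"ty":0.001,"tz":0.03,"rx":0.004,"ry":-0.007,"rz":0},{"fingers":-1,"tx":0,"ty":0,"tz":0.025,"rx":0,"ry":0,"rz":0},{"fingers":-1,"tx":0,"ty":0,"tz":0.012,"rx":0,"ry":0,"rz":0},{"fingers":-1,"tx":0,"ty":0,"tz":0.004,"rx":0,"ry":0,"rz":0}]'
python3 -c "
from h import *
to(.495,.4198,.0519,-1.69)"
```

```text
clock: 45.85
ee_pos: [0.4957, 0.4181, 0.0557]
orientation: [3.141, -0.005, -1.697]
force: [-0.7, -0.9, -0.5]
gripper_width: 0.001
rot [ 0.001 -0.005 -0.007] (0.1 rows) t [-0.0016  0.0009  0.0038] | now [0.4957 0.4181 0.0557] rpy [ 3.141 -0.005 -1.697] j6 0.44 w 0.00 F [-0.7 -0.9 -0.5] clk 45.9
```

```bash
python3 -m crank '[{"fingers":-1,"tx":-0.001,"ty":0,"tz":0.004,"rx":0,"ry":0,"rz":0},{"fingers":-1,"tx":0,"ty":0,"tz":0.003,"rx":0,"ry":0,"rz":0},{"fingers":-1,"tx":0,"ty":0,"tz":0.003,"rx":0,"ry":0,"rz":0},{"fingers":-1,"tx":0,"ty":0,"tz":0.002,"rx":0,"ry":0,"rz":0}]'
python3 -m crank '[{"fingers":-1,"tx":0,"ty":0,"tz":0.002,"rx":0,"ry":0,"rz":0}]'
```

```text
clock: 46.18
ee_pos: [0.497, 0.4192, 0.0464]
orientation: [-3.142, -0.005, -1.697]
force: [-3.4, -0.8, 4.8]
gripper_width: 0.007
clock: 46.27
ee_pos: [0.4971, 0.4193, 0.0459]
orientation: [-3.141, -0.005, -1.697]
force: [-7.6, -4.4, 16.2]
gripper_width: 0.001
```

Fully down (16 N, against 5 N needed). One more row to hold, then I retreat and run the final checks.

```bash
python3 -m crank '[{"fingers":-1,"tx":0,"ty":0,"tz":0.001,"rx":0,"ry":0,"rz":0},{"fingers":-1,"tx":0,"ty":0,"tz":-0.01,"rx":0,"ry":0,"rz":0},{"fingers":-1,"tx":0,"ty":0,"tz":-0.03,"rx":0,"ry":0,"rz":0},{"fingers":-1,"tx":0,"ty":0,"tz":-0.04,"rx":0,"ry":0,"rz":0},{"fingers":-1,"tx":0,"ty":0,"tz":-0.04,"rx":0,"ry":0,"rz":0},{"fingers":-1,"tx":0,"ty":0,"tz":-0.04,"rx":0,"ry":0,"rz":0},{"fingers":-1,"tx":0,"ty":0,"tz":-0.04,"rx":0,"ry":0,"rz":0},{"fingers":-1,"tx":0.03,"ty":0,"tz":-0.02,"rx":0,"ry":0,"rz":0},{"fingers":-1,"tx":0.03,"ty":0,"tz":0,"rx":0,"ry":0,"rz":0},{"fingers":-1,"tx":0,"ty":0,"tz":0,"rx":0,"ry":0,"rz":0}]'
python3 -c "
from h import *
w=eyes.snapshot('wrist'); hexes(w,.123,['yellow'],.024); tray(w,.119,(.5504,.2051))
s=eyes.snapshot('side'); np.savez('pics/side9.npz',**s)
t=eyes.snapshot('top')
for n,i,z in (('top',t,.056),('side',s,.056)):
  for c,a,m in blobs(i,'red'): print(n,'red',plane(i,c,z).round(3))
cv2.imwrite('pics/side9.png',cv2.resize(s['pixels'][:,:,::-1],(800,600)))
to(.5,.4,.3,-1.69)"
```

```text
clock: 47.1
ee_pos: [0.4919, 0.3613, 0.2877]
orientation: [-3.129, 0.009, -1.694]
force: [-0.6, 0.8, -0.5]
gripper_width: -0.001
yellow [413.6  52.1] cap xy [0.6011 0.2018] zmeas 0.1752 flat normal deg 26.0 width 0.0411 max 0.043 circ [0.6008 0.2028]
yellow [412.8 103.4] cap xy [0.5521 0.2087] zmeas 0.1752 flat normal deg 25.5 width 0.0411 max 0.0429 circ [0.5519 0.2094]
yellow [409.6 155.2] cap xy [0.5031 0.215 ] zmeas 0.1753 flat normal deg 28.0 width 0.0409 max 0.0427 circ [0.5033 0.2158]
rim n 3207 c [0.5503 0.2066] size [0.1297 0.179 ] ang 82.67
rail n 1236 mean [0.5538 0.2314] ang -7.5 ends [0.4795 0.2412] [0.6292 0.2215] offset from near 0.0265
rail n 63 mean [0.5783 0.1779] ang -6.24 ends [0.5719 0.1786] [0.585  0.1772] offset from near -0.024
rail n 67 mean [0.5223 0.1855] ang 0.11 ends [0.5144 0.1855] [0.5288 0.1856] offset from near -0.0195
top red [ 0.369 -0.264  0.056]
side red [0.794 0.114 0.056]
side red [0.849 0.275 0.056]
rot [-0.011  0.007 -0.004] (0.0 rows) t [-0.0366 -0.0034 -0.0148] | now [0.4922 0.3641 0.2852] rpy [-3.131  0.007 -1.694] j6 0.49 w -0.00 F [-0.4  0.2 -0.8] clk 47.2
```

View pics/side9.png

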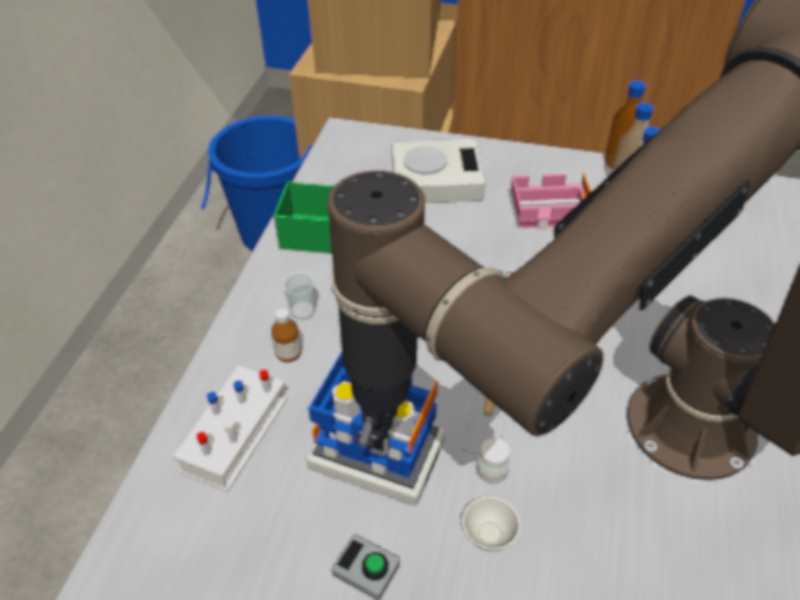

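The side view shows the trays stacked at (375,420) with the yellow caps in place, the bystanders standing where they were, and the gripper clear of everything. I hand in.

```bash
python3 -c "
from cell import manip
print(manip.close_job())"
```

```text
the job is handed in; nothing more can be done
None
```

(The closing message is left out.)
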